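Cover the lamp socket and set out the relamping kit

TASK

Get the lamp shelf ready for the relamping round. First cover the open lamp socket with the black bakelite cap, lowered over both locating pins until its flange lies flat on the socket base. Then set the open grey tin halfway between the socket and the lamp tester, in line with the two, and stand the medium bulb upright in the tin, the large bulb upright squarely behind the socket and the small bulb upright squarely behind the tester, each of those two 10 cm from the middle of what it stands behind; leave the brass spanner, the bulb extractor and the strip holders where they lie.

Things in the scene. Friction and masses are not known exactly. Their poses are not given: they have to be found in the camera images.
- socket: Fixed grey base 56 (x) x 96 (y) x 14 mm, 25 mm socket hole in its top. Steel pins on top at y = +30 (round, 8 mm) and -30 (diamond, 8 mm): 10 mm straight, 4 mm tapered tip. Black terminal strip (14 x 8 mm high, 3 brass screws) along its front (-x). Origin: centre of underside, z up, +x = its back, within 10 deg of straight away from the robot. Squarely behind = along its +x from its centre.
- tester: Lamp tester, fixed: grey-green box 70 (x) x 80 (y) x 36 mm high, on top a black knob (to 48 mm), a brass ring and a white square. Beside the socket, left or right, about 300 mm away along the socket's y, same yaw. Origin: centre of the underside, z up, +x = its back, away from the robot. Squarely behind = along its +x from its centre.
- cap: Loose black cap, 0.09 kg: flange 44 (x) x 84 (y) x 8 mm with 10 mm through holes at y = +30 and -30; square grip boss 30 x 30 mm in the middle, up to 40 mm above the flange's underside, 3 mm button on it. Fits either way round (0 or 180 deg), long side along the socket's. Origin: centre of the flange's underside, z up; seated it is 14 mm above the socket's origin.
- tin: Parts tin, loose, grey painted steel, open on top and empty, 60 (x) x 84 (y) x 26 mm high, walls and floor 3 mm, 0.16 kg. Origin: centre of the underside; z up. Any yaw will do when set down.
- bulb_large: Large clear glass bulb standing on its brass cap: cap 24 mm across and 24 mm high, round glass globe 44 mm across (widest, with nearly upright sides, from 43 to 60 mm above the foot), 78 mm tall overall, 0.045 kg. Origin: centre of the flat foot; z up.
- bulb_medium: Medium clear glass tubular bulb standing on its brass cap: cap 22 mm across and 20 mm high, glass tube 27 mm across from 24 to 56 mm above the foot, 64 mm tall overall, 0.032 kg. Origin: centre of the flat foot; z up.
- bulb_small: Small clear glass tubular bulb standing on its brass cap: cap 18 mm across and 15 mm high, glass tube 21 mm across from 18 to 37 mm above the foot, 43 mm tall overall, 0.02 kg. Origin: centre of the flat foot; z up.
- spanner: Brass double open-ended spanner, loose, 132 mm long (x), 24 mm wide, 6 mm thick, lying flat at the far left of the shelf. Origin: middle of the underside. Leave it where it lies.
- extractor: Bulb extractor, loose, 115 mm long (x), 16 mm wide, 14 mm high: dark wooden handle, steel shank, black rubber tip; lies at the far side of the shelf. Origin: on the underside, 55 mm from the handle's end. Leave it where it lies.
- strips: Stack of three aluminium flight strip holders with a paper strip on top, loose, 28 (x) x 156 (y) x 22 mm high, at the far side of the shelf. Origin: underside, about the middle. Leave it where it lies.

How it is judged:
By the outcome, as a careful person would: the job done as asked, in the order asked, and still so for the second after the job is handed in, with the robot touching nothing.
It also fails if it takes over 144 s, if anything falls off the work surface, if the arm or the gripper's body presses on something with over 40 N, if the wrist force passes 120 N, or if a joint passes its speed limit or range.

ROBOT

A 6-joint arm with a two-finger parallel gripper is mounted at the origin on the work surface. World frame = base frame: x ahead of the robot, y to its left, z up, the work surface at z = 0. Lengths are in mm, angles in degrees, forces in N, time in s.
With the tool pointing down it reaches from about 350 to 850 mm from the base axis. Payload 8.1 kg.
Tool frame: the origin (TCP) lies midway between the tips of the shut fingers; the grasp point (between the pads) lies 19 mm behind it; x points along the fingers, y is the direction in which the jaws open and shut, and the axes are right-handed (so a half turn about x gives the same grasp; the last joint's range is limited). The gripper opens to 85 mm and grips with 20 to 120 N. Pads are 22 mm wide; open, the fingers measure 114 mm over their backs; the gripper's body (76 mm by 85 mm) begins 54 mm behind the grasp point. The pads swing forward as they close: fully open they stand 13 mm farther back than shut.
Start: joints at [-81.211, 7.471, 85.268, -0, 87.261, -4.893], TCP at [141.942, -582.973, 231.292] pointing down, gripper open.
Joint ranges: [-169.43, 169.43], [-51.17, 129.36], [1.28, 143.12], [-76.62, 256.62], [0, 156.53], [-152.29, 152.29]. Speed limits (degrees/s): [136.94, 136.94, 159.86, 180, 180, 180].

INTERFACE

Orientations are given as [roll, pitch, yaw] about the fixed x, y, z axes, in that order (R = Rz(yaw) Ry(pitch) Rx(roll)).
In Python, from bench import sense, snapshot, hand_in gives the robot as it stands.
- The arm moves only by the tool drive_tool, never from a script. Its argument "deltas" is a list of rows, each a list of 7 numbers: the closure in counts, from 0 (fully open) to 255 (shut), then the shift along the tool's x, y, z in m, then the turn, a rotation vector about the tool's x, y, z in rad. A call has exactly 10 rows; each row is the pose to reach, as a shift and turn from the pose commanded when the call began, along the tool's axes at that moment; what a row does not reach only later rows make up. A row lasts 1/12 s, in which the tool goes at most 41.7 mm and 7.16 degrees, less where a joint would pass 70% of its speed; a pose out of reach is approached as far as the arm can. A call with a gripper value outside its range is refused whole. The fingers move at their own pace and stop on an object; "squeeze" is the grip in N (left out, the last holds). Time passes only in rows, so rows that repeat a pose let the fingers close, or fill a call up. It gives the time, the measured TCP pose, the force and the opening at its end, in the units of the state.
- sense(): the state, without advancing time (a new reading comes with each control period).
- snapshot(name): name is "scene" or "side" or "wrist"; returns a dict with "frame" (480x640x3 uint8, blue, green, red), "fx", "fy", "cx", "cy" (pixels), "rvec" (rotation vector, rad) and "tvec" (3), from world to camera coordinates, as OpenCV has them. Camera axes: x right, y down, z forward; pixel columns grow to the right and rows downward; lengths in mm; the calibration is good to about 2 mm. The wrist camera is an equidistant fisheye: a pixel r from the principal point sees the ray r / f radians off the axis. A picture is of the moment at which its call begins. There is no depth.
- hand_in(): hands the job in, once; it reports no verdict.
The state is a dict: "time": time; "joint_pos": joint angles; "qd": joint speeds; "joint_efforts": joint torques, N m; "tool_pos": TCP position; "tcp_rot": TCP orientation; "ft_force": force on the tool from outside, world axes, zero at the start; "wrist_torque": the same for the moment, N m; "finger_gap": finger opening in mm.
Only numpy, scipy, OpenCV 4.12 (cv2) and the standard library are available. Lean on these libraries where they do the work, as an engineer would, in place of code of your own. Each camera call takes 0.05 s, during which the arm holds its last target.

## Working session

There is one attempt and no reset: what is moved stays moved. The work goes in short steps, Python scripts to look and compute and a tool call to move; the robot and the scene stay as the last step left them, time stands still between calls to the robot, and variables do not carry over. Pictures are saved under pics/ and viewed, and the job is handed in when it is done.

Besides the shell and the picture viewer there is one more tool, called after "Call:" as name(argument=value, ...) on one line, values as JSON. drive_tool: Moves the arm, as the interface text tells. Its arguments: {"type":"object","properties":{"deltas":{"type":"array","items":{"type":"array","items":{"type":"number"}}},"squeeze":{"type":"number"}},"required":["deltas"]}

```bash
ls; mkdir -p pics; python3 - <<'E'
from bench import sense, snapshot
import cv2
for n in("scene","side","wrist"):
    s=snapshot(n); cv2.imwrite(f"pics/{n}0.png",s["frame"]); print(n,[s[k] for k in("fx","fy","cx","cy","rvec","tvec")])
print(sense())
E
```

```text
pics
scene [458.7476837322489, 458.7476837322489, 316.34996365437445, 238.1550785690906, array([ 2.0647441 ,  1.45061254, -0.50591174]), array([-211.9287852 , -424.07093706, 1245.14136088])]
side [561.7457256578884, 561.7457256578884, 323.27746453168083, 230.31985455330548, array([ 0.89483603, -2.42112262,  1.17967329]), array([473.75167768, 286.49553732, 896.88286157])]
wrist [371.64829954431775, 371.64829954431775, 323.98610313154353, 237.96346685128162, array([-2.26673979,  1.78146709,  0.28410824]), array([-598.73872858,  -40.35052052,  380.98048637])]
{'time': 0.15, 'joint_pos': array([-8.12102727e+01,  7.50492580e+00,  8.53124414e+01, -1.30638019e-03,
        8.72633967e+01, -4.89360564e+00]), 'qd': array([ 0.04469294, -0.1635698 , -0.14374078,  0.05757757, -0.04608634,
        0.06023375]), 'joint_efforts': array([-9.88828901e-06, -5.70062649e+01, -5.01157665e+01, -2.72091256e-04,
        9.65591578e-03,  4.64727725e-05]), 'tool_pos': array([ 141.8780319 , -582.55926367,  230.51196979]), 'tcp_rot': array([-93.96803001,  89.91922554,  99.71536619]), 'ft_force': array([ 0.05592552, -0.44308942,  0.1386192 ]), 'wrist_torque': array([-0.03304087, -0.0212115 , -0.01187357]), 'finger_gap': 85.3909064336829}
```

View pics/scene0.png

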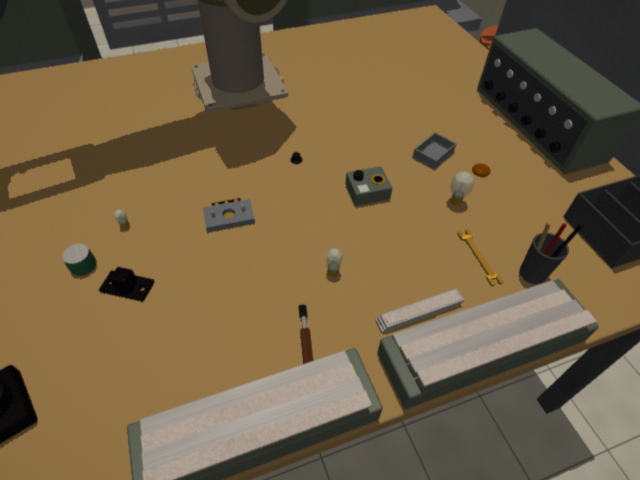

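View pics/side0.png

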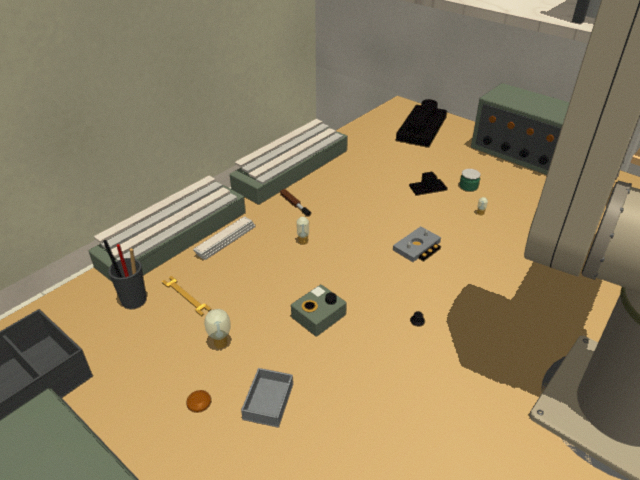

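View pics/wrist0.png

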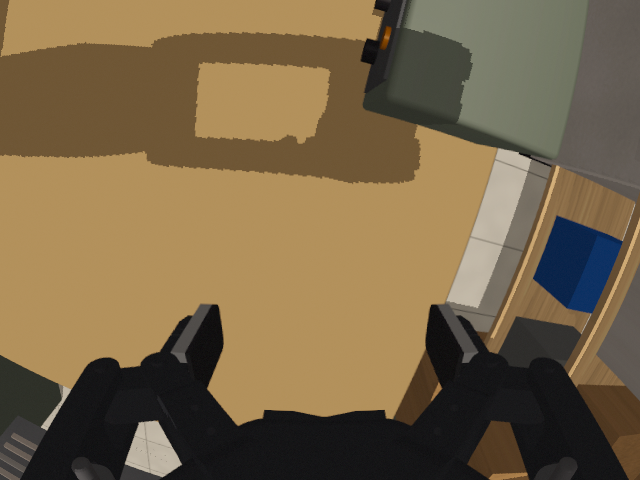

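```bash
cat > h.py <<'E'
import numpy as np, cv2
from bench import sense, snapshot
from scipy.spatial.transform import Rotation as R
def load(n,tag=None):
    s=snapshot(n)
    if tag: cv2.imwrite(f"pics/{n}{tag}.png",s["frame"])
    return s
def ray(s,uv,fish=False):
    Rm,_=cv2.Rodrigues(np.array(s["rvec"])); t=np.array(s["tvec"])
    x=(uv[0]-s["cx"])/s["fx"]; y=(uv[1]-s["cy"])/s["fy"]
    if fish:
        r=np.hypot(x,y); k=np.sin(r)/r if r>1e-9 else 1; d=np.array([x*k,y*k,np.cos(r)])
    else: d=np.array([x,y,1.])
    d=Rm.T@d; return -Rm.T@t, d/np.linalg.norm(d)
def plane(s,uv,z,fish=False):
    o,d=ray(s,uv,fish); return o+d*(z-o[2])/d[2]
def tri(rays):
    A=sum(np.eye(3)-np.outer(d,d) for o,d in rays); b=sum((np.eye(3)-np.outer(d,d))@o for o,d in rays)
    p=np.linalg.solve(A,b); return p,[np.linalg.norm((np.eye(3)-np.outer(d,d))@(p-o)) for o,d in rays]
def proj(s,p,fish=False):
    Rm,_=cv2.Rodrigues(np.array(s["rvec"])); c=Rm@np.array(p,float)+s["tvec"]
    if fish:
        r=np.hypot(c[0],c[1]); th=np.arctan2(r,c[2]); return np.array([s["cx"]+s["fx"]*th*c[0]/r,s["cy"]+s["fy"]*th*c[1]/r])
    return np.array([s["cx"]+s["fx"]*c[0]/c[2],s["cy"]+s["fy"]*c[1]/c[2]])
E
python3 - <<'E'
from h import *
a=load("scene");b=load("side");w=load("wrist")
for n,p,q in [("socket",(230,213),(417,243)),("tester knob",(359,174),(331,298)),("medium",(334,258),(302,228)),("large",(461,183),(217,323)),("cap",(123,276),(430,180)),("small",(121,217),(482,205)),("tin",(435,152),(268,397)),("knobthing",(296,157),(418,319)),("spanner",(480,257),(187,296)),("extr",(305,335),(296,203)),("jar",(77,250),(470,176))]:
    P,e=tri([ray(a,p),ray(b,q)]); print(n,P.round(0),np.round(e,1))
Rm,_=cv2.Rodrigues(w["rvec"]); st=sense()
T=R.from_euler('xyz',st["tcp_rot"],degrees=True).as_matrix()
print("tool axes cols\n",T.round(3)); c=-Rm.T@w["tvec"]; print("cam",c,"cam in tool",T.T@(c-st["tool_pos"]),"\ncam axes in tool\n",(T.T@Rm.T).round(3))
def crop(s,x,y,w_,h_,f,n): cv2.imwrite(f"pics/{n}.png",cv2.resize(s["frame"][y:y+h_,x:x+w_],None,fx=f,fy=f,interpolation=cv2.INTER_CUBIC))
crop(a,60,130,260,190,3,"sc1");crop(a,260,130,240,160,3,"sc2");crop(b,170,160,266,200,3,"sd1")
E
```

```text
socket [ 472. -134.    8.] [0.8 0.8]
tester knob [485. 141.  42.] [1.1 1.1]
medium [670.  15.  38.] [0.8 0.8]
large [589. 323.  52.] [0.8 0.8]
cap [ 573. -346.   24.] [0.6 0.6]
small [ 426. -337.   22.] [0.9 0.9]
tin [441. 354.   8.] [2. 2.]
knobthing [350.  48.   5.] [0.1 0.1]
spanner [732. 288.  -2.] [2.9 2.9]
extr [778. -80.   3.] [0.7 0.7]
jar [ 500. -413.   35.] [3.5 3.5]
tool axes cols
 [[-0.     0.236 -0.972]
 [ 0.001 -0.972 -0.236]
 [-1.    -0.001 -0.   ]]
cam [ 218.36980621 -564.11254488  373.95082216] cam in tool [-143.02182256   -0.16307468  -78.73217657] 
cam axes in tool
 [[ 0.001 -0.308  0.951]
 [ 1.    -0.    -0.001]
 [ 0.     0.951  0.308]]
```

View pics/sc1.png

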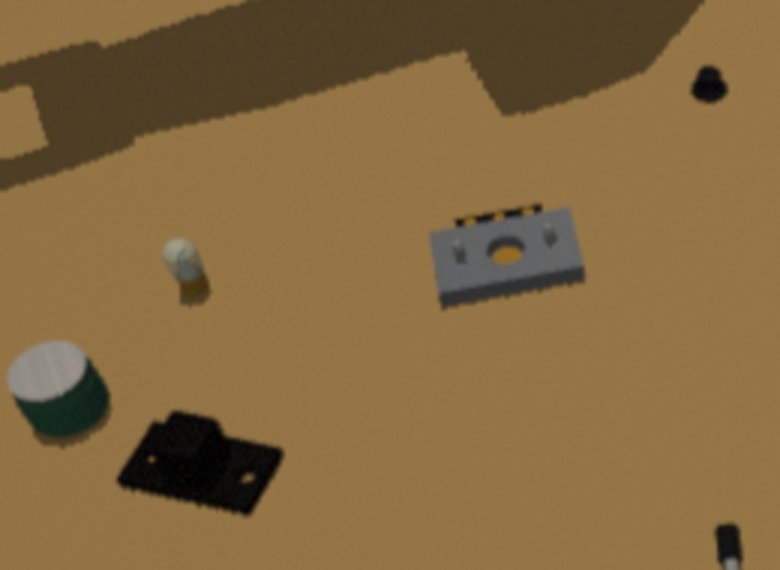

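View pics/sc2.png

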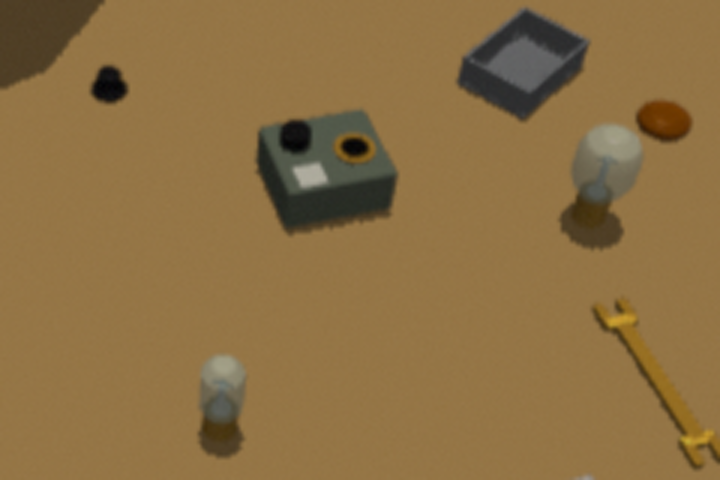

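```bash
cat >> h.py <<'E'
def go(x,y,z,a):
    """print tool-frame delta for vertical tool pose, jaw (tool y) direction a deg"""
    st=sense(); T=R.from_euler('xyz',st["tcp_rot"],degrees=True)
    c,s=np.cos(np.radians(a)),np.sin(np.radians(a))
    G=R.from_matrix(np.array([[0,c,s],[0,s,-c],[-1,0,0]]))
    d=T.inv().apply(np.array([x,y,z])-st["tool_pos"])/1000; r=(T.inv()*G).as_rotvec()
    print("delta",np.r_[d,r].round(4).tolist(),"dist",round(np.linalg.norm(d)*1000),"turn",round(np.degrees(np.linalg.norm(r))),"j6~",round(np.degrees(np.arctan2(y,x))-a))
def stat():
    st=sense(); print("t",round(st["time"],2),"pos",st["tool_pos"].round(1),"rot",st["tcp_rot"].round(1),"F",st["ft_force"].round(1),"gap",round(st["finger_gap"],1),"j",st["joint_pos"].round(0))
E
python3 - <<'E'
from h import *
a=load("scene");b=load("side")
p,q=plane(a,(110.7,282.7),8),plane(a,(142.3,289.3),8); d=q-p
print("cap",p,q,(p+q)/2,np.degrees(np.arctan2(d[1],d[0])),np.linalg.norm(d))
p,q=plane(a,(213,211),28),plane(a,(243,206),28); d=q-p
print("pins",p,q,(p+q)/2,np.degrees(np.arctan2(d[1],d[0])),np.linalg.norm(d))
go(540,-280,230,-150)
go(540,-280,230,-60)
E
```

```text
cap [ 567.24913933 -371.99756684    8.        ] [ 600.27479964 -320.87965515    8.        ] [ 583.76196949 -346.43861099    8.        ] 57.134780541250564 60.85832017311262
pins [ 475.28093371 -165.21445072   28.        ] [ 481.67824243 -106.26076972   28.        ] [ 478.47958807 -135.73761022   28.        ] 83.80683004441887 59.29976443763548
delta [0.0012, -0.2002, -0.4584, 1.2859, 0.0002, 0.0003] dist 500 turn 74 j6~ 123
delta [0.0012, -0.2002, -0.4584, -0.2849, -0.0001, 0.0003] dist 500 turn 16 j6~ 33
```

```bash
python3 - <<'E'
from h import *
go(583,-346,170,-33)
E
```

```text
delta [0.0612, -0.1258, -0.4846, -0.7561, -0.0002, 0.0003] dist 504 turn 43 j6~ 2
```

Call:
drive_tool(deltas=[[0, 0.05, -0.1, -0.38, -0.7561, 0, 0], [0, 0.05, -0.1, -0.38, -0.7561, 0, 0], [0, 0.05, -0.1, -0.38, -0.7561, 0, 0], [0, 0.05, -0.1, -0.38, -0.7561, 0, 0], [0, 0.05, -0.1, -0.38, -0.7561, 0, 0], [0, 0.05, -0.1, -0.38, -0.7561, 0, 0], [0, 0.05, -0.1, -0.38, -0.7561, 0, 0], [0, 0.05, -0.1, -0.38, -0.7561, 0, 0], [0, 0.05, -0.1, -0.38, -0.7561, 0, 0], [0, 0.05, -0.1, -0.38, -0.7561, 0, 0]])

```text
time: 1.23
tool_pos: [491.0, -392.7, 180.5]
tcp_rot: [-177.2, 89.9, 59.9]
ft_force: [-0.2, 0.5, 0.2]
finger_gap: 85.5
```

```bash
python3 - <<'E'
from h import *
stat(); go(583,-346,170,-33)
load("wrist","1")
E
```

```text
t 1.23 pos [ 491.  -392.7  180.5] rot [-177.2   89.9   59.9] F [-0.2  0.5  0.2] gap 85.5 j [-43.  13.  84.   0.  83. -11.]
delta [0.0107, 0.052, -0.0892, 0.0027, -0.0015, 0.0001] dist 104 turn 0 j6~ 2
```

View pics/wrist1.png

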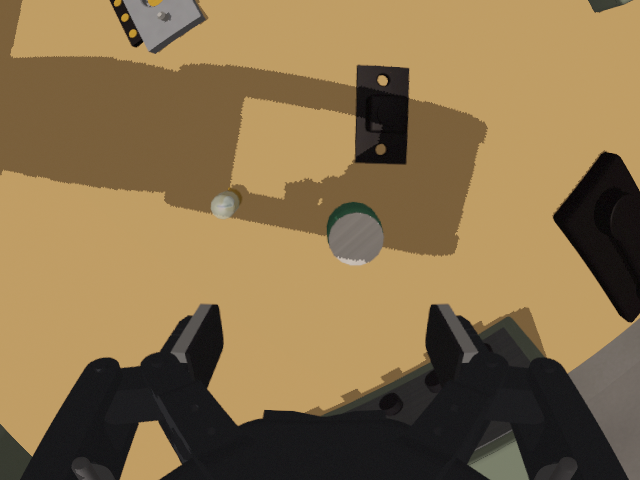

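Call:
drive_tool(deltas=[[0, 0.01, 0.052, -0.089, 0, 0, 0], [0, 0.01, 0.052, -0.089, 0, 0, 0], [0, 0.01, 0.052, -0.089, 0, 0, 0], [0, 0.04, 0.052, -0.089, 0, 0, 0], [0, 0.04, 0.052, -0.089, 0, 0, 0], [0, 0.04, 0.052, -0.089, 0, 0, 0], [0, 0.04, 0.052, -0.089, 0, 0, 0], [0, 0.04, 0.052, -0.089, 0, 0, 0], [0, 0.04, 0.052, -0.089, 0, 0, 0], [0, 0.04, 0.052, -0.089, 0, 0, 0]])

```text
time: 2.12
tool_pos: [579.7, -350.6, 142.9]
tcp_rot: [86.5, 89.9, -36.6]
ft_force: [-0.6, 0.6, 0.3]
finger_gap: 85.6
```

```bash
python3 - <<'E'
from h import *
stat(); w=load("wrist","2")
def hol(uv,z): return plane(w,uv,z,True)
np.save("w2.npy",w,allow_pickle=True)
E
```

```text
t 2.12 pos [ 579.7 -350.6  142.9] rot [ 86.5  89.9 -36.6] F [-0.6  0.6  0.3] gap 85.6 j [-35.  22.  77.  -0.  80.  -2.]
```

View pics/wrist2.png

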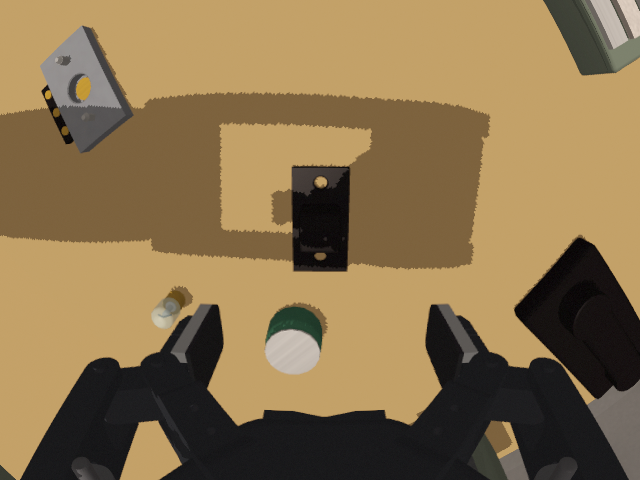

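```bash
cat >> h.py <<'E'
def blobs(img,roi,lo,hi,minA=10,hsv=False):
    """contours in BGR(or HSV) range in roi x0,y0,x1,y1 -> list of (area,center,contour)"""
    x0,y0,x1,y1=roi; im=img[y0:y1,x0:x1]
    if hsv: im=cv2.cvtColor(im,cv2.COLOR_BGR2HSV)
    m=cv2.inRange(im,np.array(lo),np.array(hi)); cs,_=cv2.findContours(m,cv2.RETR_EXTERNAL,cv2.CHAIN_APPROX_NONE)
    out=[]
    for c in cs:
        A=cv2.contourArea(c)
        if A>=minA:
            M=cv2.moments(c); out.append((A,np.array([M["m10"]/M["m00"]+x0,M["m01"]/M["m00"]+y0]),c+np.array([x0,y0])))
    return sorted(out,key=lambda o:-o[0])
E
python3 - <<'E'
from h import *
stat(); w=load("wrist","3"); f=w["frame"]
st=sense()
for A,c,_ in blobs(f,(295,170,348,268),(60,0,0),(255,255,255),8)[:4]: print("hole",A,c.round(1),plane(w,c,8,True).round(1),plane(w,c,0,True).round(1))
b=blobs(f,(270,150,380,290),(0,0,0),(45,45,50),200)[0]
print("cap",b[0],b[1],cv2.minAreaRect(b[2]))
box=cv2.boxPoints(cv2.minAreaRect(b[2])); P=[plane(w,p,8,True) for p in box]; print(np.round(P,1)); print("ctr",np.mean(P,0),[np.linalg.norm(P[i]-P[i-1]) for i in range(4)])
cv2.imwrite("pics/z3.png",cv2.resize(f[150:290,260:400],None,fx=5,fy=5,interpolation=cv2.INTER_CUBIC))
# wrist cam check jar
E
```

```text
t 2.17 pos [ 579.7 -350.4  142.6] rot [ 86.4  89.9 -36.6] F [ 0.3 -0.1  0.3] gap 85.2 j [-35.  22.  77.  -0.  80.  -2.]
hole 82.5 [320.9 181.7] [ 595.8 -320.8    8. ] [ 595.  -321.9    0. ]
hole 27.5 [319.9 255.8] [ 562.5 -370.3    8. ] [ 560.8 -372.8    0. ]
hole 19.0 [297.2 172.5] [ 584.8 -305.2    8. ] [ 583.7 -305.8    0. ]
cap 4526.5 [321.8538606  227.01200339] ((320.5, 218.5), (103.0, 57.0), 90.0)
[[ 583.8 -299.5    8. ]
 [ 619.6 -322.9    8. ]
 [ 575.5 -393.5    8. ]
 [ 536.7 -368.2    8. ]]
ctr [ 578.90079037 -346.02314553    8.        ] [np.float64(83.32121703606896), np.float64(42.740700009658255), np.float64(83.24872888128925), np.float64(46.27588910982019)]
```

View pics/z3.png

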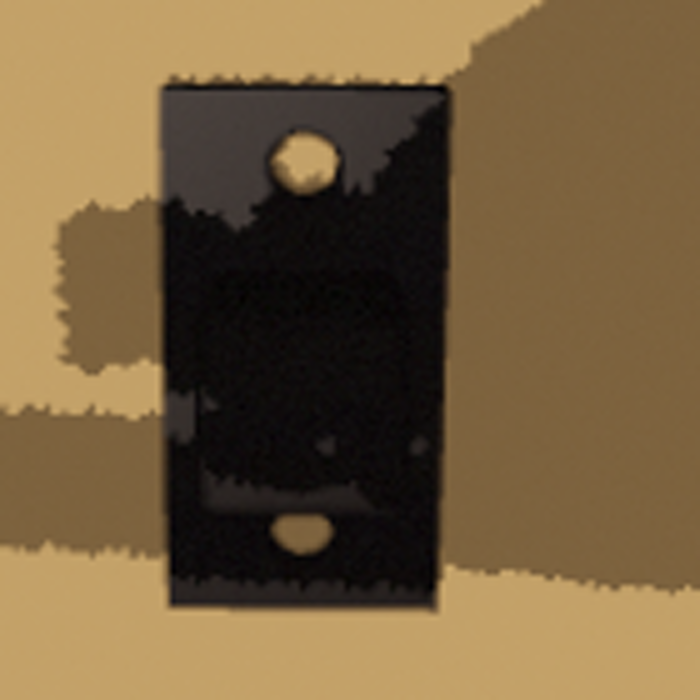

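```bash
python3 - <<'E'
from h import *
w=load("wrist"); a=load("scene")
for p,q in [((142.3,289.3),(320.9,181.7)),((110.7,282.7),(320,256)),((60+283/3,130+455/3),(350,168)),((60+250/3,130+513/3),(292,168))]:
    print(tri([ray(a,p),ray(w,q,True)]))
p=tri([ray(a,(76,248)),ray(w,(293,350),True)]);print("jar",p)
go(579.3,-346,11,-33.2)
E
```

```text
(array([ 595.10346338, -321.81075584,    1.17836625]), [np.float64(0.3338904979358893), np.float64(0.3338904979357379)])
(array([ 560.48058419, -373.54730038,   -0.67316859]), [np.float64(0.6907539503791753), np.float64(0.6907539503791249)])
(array([ 619.95377267, -305.42920407,   47.12033906]), [np.float64(12.475974408509183), np.float64(12.475974408509163)])
(array([ 578.04301646, -318.46948135,  -53.33620431]), [np.float64(15.363739840775073), np.float64(15.363739840774938)])
jar (array([ 514.63856458, -407.89865033,   58.88053206]), [np.float64(2.1281749679099558), np.float64(2.1281749679099815)])
delta [0.1308, -0.0024, -0.0031, 0.0032, -0.0, -0.0006] dist 131 turn 0 j6~ 2
```

Call:
drive_tool(deltas=[[0, 0.035, -0.002, -0.003, 0, 0, 0], [0, 0.07, -0.002, -0.003, 0, 0, 0], [0, 0.1, -0.002, -0.003, 0, 0, 0], [0, 0.12, -0.002, -0.003, 0, 0, 0], [0, 0.131, -0.002, -0.003, 0, 0, 0], [0, 0.131, -0.002, -0.003, 0, 0, 0], [0, 0.131, -0.002, -0.003, 0, 0, 0], [0, 0.131, -0.002, -0.003, 0, 0, 0], [0, 0.131, -0.002, -0.003, 0, 0, 0], [0, 0.131, -0.002, -0.003, 0, 0, 0]])

```text
time: 3.15
tool_pos: [580.8, -346.9, 12.6]
tcp_rot: [87.2, 89.8, -35.8]
ft_force: [-0.3, 0.3, -0.3]
finger_gap: 85.3
```

Call:
drive_tool(deltas=[[255, 0, 0, 0, 0, 0, 0], [255, 0, 0, 0, 0, 0, 0], [255, 0, 0, 0, 0, 0, 0], [255, 0, 0, 0, 0, 0, 0], [255, 0, 0, 0, 0, 0, 0], [255, 0, 0, 0, 0, 0, 0], [255, 0, 0, 0, 0, 0, 0], [255, 0, 0, 0, 0, 0, 0], [255, 0, 0, 0, 0, 0, 0], [255, 0, 0, 0, 0, 0, 0]], squeeze=35)

```text
time: 3.98
tool_pos: [579.7, -346.1, 10.4]
tcp_rot: [90.6, 90.0, -32.4]
ft_force: [0.3, 0.1, 2.6]
finger_gap: 29.3
```

```bash
python3 - <<'E'
from h import *
stat(); w=load("wrist","4")
E
```

```text
t 3.98 pos [ 579.7 -346.1   10.4] rot [ 90.6  90.  -32.4] F [0.3 0.1 2.6] gap 29.3 j [-35.  30.  82.   0.  68.  -2.]
```

View pics/wrist4.png

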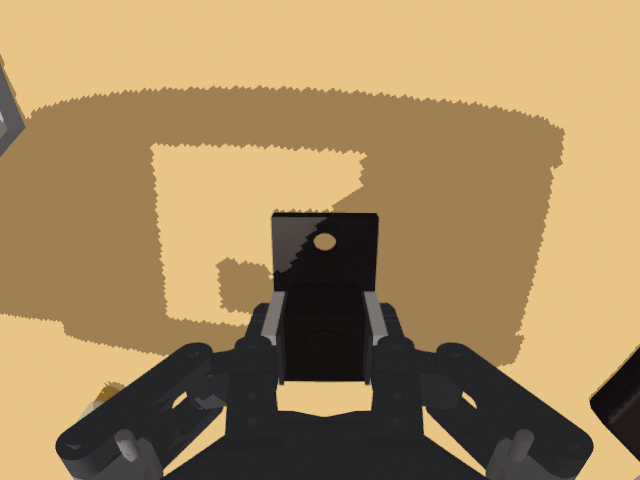

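```bash
python3 - <<'E'
from h import *
stat(); w=load("wrist"); f=w["frame"]; st=sense()
T=R.from_euler('xyz',st["tcp_rot"],degrees=True)
h=blobs(f,(300,225,350,260),(60,0,0),(255,255,255),20)[0]; print(h[0],h[1])
for c in (h[1],(273,214),(378,214),(272,290),(378,290)):
    print(T.inv().apply(plane(w,c,8,True)-st["tool_pos"]).round(1))
go(478,-135,110,-6)
E
```

```text
t 4.03 pos [ 579.7 -346.1   10.4] rot [ 91.6  90.  -31.4] F [ 0.2 -0.   1.8] gap 29.3 j [-35.  30.  82.   0.  68.  -2.]
251.5 [324.31278993 241.29953612]
[  2.5  -0.3 -30.2]
[  2.5 -21.1 -41.9]
[  2.5  21.6 -41.9]
[  2.5 -23.2  -7.8]
[ 2.5 23.2 -7.8]
delta [-0.0996, -0.2002, -0.1216, -0.4712, 0.0, -0.0003] dist 255 turn 27 j6~ -10
```

```bash
python3 - <<'E'
from h import *
go(468,-235,110,-6)
E
```

```text
delta [-0.0996, -0.1541, -0.0323, -0.4712, 0.0, -0.0003] dist 186 turn 27 j6~ -21
```

Call:
drive_tool(deltas=[[255, -0.03, 0, 0, 0, 0, 0], [255, -0.07, 0, 0, 0, 0, 0], [255, -0.1, -0.03, -0.01, -0.1, 0, 0], [255, -0.1, -0.07, -0.02, -0.2, 0, 0], [255, -0.1, -0.11, -0.03, -0.3, 0, 0], [255, -0.1, -0.154, -0.032, -0.4, 0, 0], [255, -0.1, -0.154, -0.032, -0.471, 0, 0], [255, -0.1, -0.154, -0.032, -0.471, 0, 0], [255, -0.1, -0.154, -0.032, -0.471, 0, 0], [255, -0.1, -0.154, -0.032, -0.471, 0, 0]])

```text
time: 4.92
tool_pos: [468.9, -236.1, 111.0]
tcp_rot: [63.3, 89.9, -32.8]
ft_force: [1.2, 0.4, -0.6]
finger_gap: 29.3
```

```bash
python3 - <<'E'
from h import *
load("wrist"); load("wrist");stat(); w=load("wrist","5")
E
```

```text
t 5.02 pos [ 469.  -236.2  110.9] rot [ 63.7  89.9 -32.4] F [ 0.4  0.8 -0.8] gap 29.4 j [-32.   1. 105.  -0.  74. -26.]
```

View pics/wrist5.png

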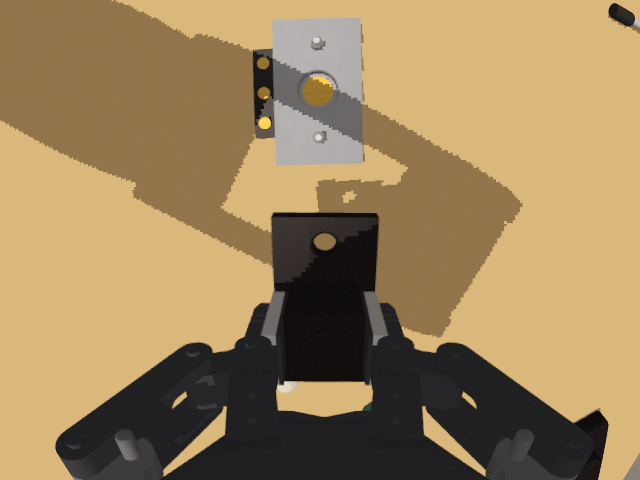

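```bash
cat > m5.py <<'E'
from h import *
stat(); w=load("wrist"); f=w["frame"]; st=sense(); T=R.from_euler('xyz',st["tcp_rot"],degrees=True)
cv2.imwrite("pics/z5.png",cv2.resize(f[5:180,240:380],None,fx=4,fy=4,interpolation=cv2.INTER_CUBIC))
E
python3 m5.py
```

```text
t 5.07 pos [ 468.8 -236.1  110.7] rot [ 65.   89.9 -31.1] F [-0.7 -0.6 -1.2] gap 29.6 j [-32.   1. 105.   0.  74. -26.]
```

View pics/z5.png

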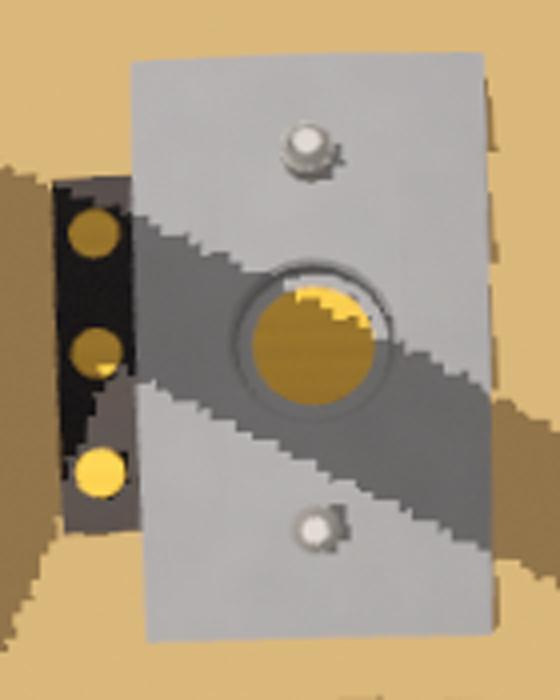

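```bash
cat >> m5.py <<'E'
ang=lambda d:np.degrees(np.arctan2(d[1],d[0]))
p,q=plane(w,(316.5,40),28,True),plane(w,(318.9,137.3),28,True); print("tips",p,q,(p+q)/2,ang(p-q),np.linalg.norm(p-q))
C=[plane(w,c,14,True) for c in [(273,20.75),(360.75,18.25),(362.75,163.25),(277,165.5)]]
print("corners",np.round(C,1).tolist(),np.mean(C,0),[ang(C[0]-C[3]),ang(C[1]-C[2]),ang(C[1]-C[0])-0,ang(C[2]-C[3])],[np.linalg.norm(C[i]-C[i-1]) for i in range(4)])
print("hole",plane(w,(318.25,89.5),14,True))
a=load("scene")
print("tri tips",tri([ray(a,(243,205.5)),ray(w,(316.5,40),True)]),tri([ray(a,(213,210.5)),ray(w,(318.9,137.3),True)]))
print("jaw dir",ang(T.as_matrix()[:,1]), T.as_matrix().round(3).tolist())
E
python3 m5.py
```

```text
t 5.12 pos [ 468.6 -236.   110.5] rot [ 69.2  90.  -26.9] F [ 0.2 -0.7 -1.8] gap 29.5 j [-32.   1. 105.   0.  74. -26.]
tips [ 477.5171832  -106.78667954   28.        ] [ 472.52444834 -166.50079541   28.        ] [ 475.02081577 -136.64373747   28.        ] 85.2205803088908 59.92247520220834
corners [[451.5, -86.7, 14.0], [507.1, -91.3, 14.0], [498.7, -186.7, 14.0], [443.3, -182.1, 14.0]] [ 475.13541066 -136.70656368   14.        ] [np.float64(85.05644392221433), np.float64(84.94435799093068), np.float64(-4.753362635490096), np.float64(-4.667396919928153)] [np.float64(95.77530337709152), np.float64(55.74804450099001), np.float64(95.69274431933128), np.float64(55.5611821466342)]
hole [ 475.18707862 -136.31958032   14.        ]
tri tips (array([ 477.5029983 , -105.80998247,   24.95363269]), [np.float64(0.2879876184776416), np.float64(0.28798761847761617)]) (array([ 472.5744036 , -165.71469813,   26.68781778]), [np.float64(0.8416993890746614), np.float64(0.8416993890746355)])
jaw dir -6.062506206255339 [[0.0, 0.994, -0.106], [-0.0, -0.106, -0.994], [-1.0, 0.0, 0.0]]
```

```bash
python3 - <<'E'
from h import *
go(475.1,-136.6,56,-5)
E
```

```text
delta [0.0542, -0.0036, -0.0993, -0.0184, -0.0, 0.0001] dist 113 turn 1 j6~ -11
```

Call:
drive_tool(deltas=[[255, 0, -0.001, -0.03, -0.018, 0, 0], [255, 0.01, -0.003, -0.06, -0.018, 0, 0], [255, 0.03, -0.0036, -0.0993, -0.0184, 0, 0], [255, 0.054, -0.0036, -0.0993, -0.0184, 0, 0], [255, 0.054, -0.0036, -0.0993, -0.0184, 0, 0], [255, 0.054, -0.0036, -0.0993, -0.0184, 0, 0], [255, 0.054, -0.0036, -0.0993, -0.0184, 0, 0], [255, 0.054, -0.0036, -0.0993, -0.0184, 0, 0], [255, 0.054, -0.0036, -0.0993, -0.0184, 0, 0], [255, 0.054, -0.0036, -0.0993, -0.0184, 0, 0]])

```text
time: 6.05
tool_pos: [475.5, -137.3, 57.6]
tcp_rot: [72.4, 89.9, -22.7]
ft_force: [-0.1, -0.2, -0.8]
finger_gap: 29.6
```

```bash
python3 - <<'E'
from h import *
stat(); w=load("wrist","6"); go(475.1,-136.6,42,-5)
E
```

```text
t 6.05 pos [ 475.5 -137.3   57.6] rot [ 72.4  89.9 -22.7] F [-0.1 -0.2 -0.8] gap 29.6 j [-22.   0. 112.  -0.  68. -17.]
delta [0.0153, -0.0002, -0.0004, -0.0003, 0.0005, -0.0016] dist 15 turn 0 j6~ -11
```

View pics/wrist6.png

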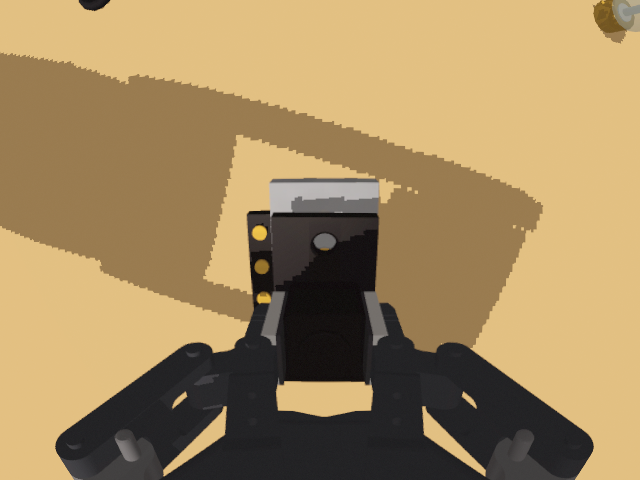

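Call:
drive_tool(deltas=[[255, 0.006, -0.0002, -0.0004, 0, 0, 0], [255, 0.01, -0.0002, -0.0004, 0, 0, 0], [255, 0.013, -0.0002, -0.0004, 0, 0, 0], [255, 0.015, -0.0002, -0.0004, 0, 0, 0], [255, 0.017, -0.0002, -0.0004, 0, 0, 0], [255, 0.019, -0.0002, -0.0004, 0, 0, 0], [255, 0.021, -0.0002, -0.0004, 0, 0, 0], [255, 0.023, -0.0002, -0.0004, 0, 0, 0], [255, 0.025, -0.0002, -0.0004, 0, 0, 0], [255, 0.025, -0.0002, -0.0004, 0, 0, 0]])

```text
time: 6.93
tool_pos: [474.3, -135.7, 30.9]
tcp_rot: [-113.1, 90.0, 151.9]
ft_force: [0.4, -0.3, -0.9]
finger_gap: 29.5
```

```bash
python3 - <<'E'
from h import *
stat(); w=load("wrist","7");b=load("side"); cv2.imwrite("pics/s7.png",cv2.resize(b["frame"][200:290,360:480],None,fx=6,fy=6))
stat()
E
```

```text
t 6.93 pos [ 474.3 -135.7   30.9] rot [-113.1   90.   151.9] F [ 0.4 -0.3 -0.9] gap 29.5 j [-22.   3. 113.   0.  65. -17.]
t 7.03 pos [ 474.5 -135.7   31.3] rot [176.5  90.   81.5] F [ 0.4 -0.2 -0.8] gap 29.7 j [-22.   2. 113.   0.  65. -17.]
```

View pics/s7.png

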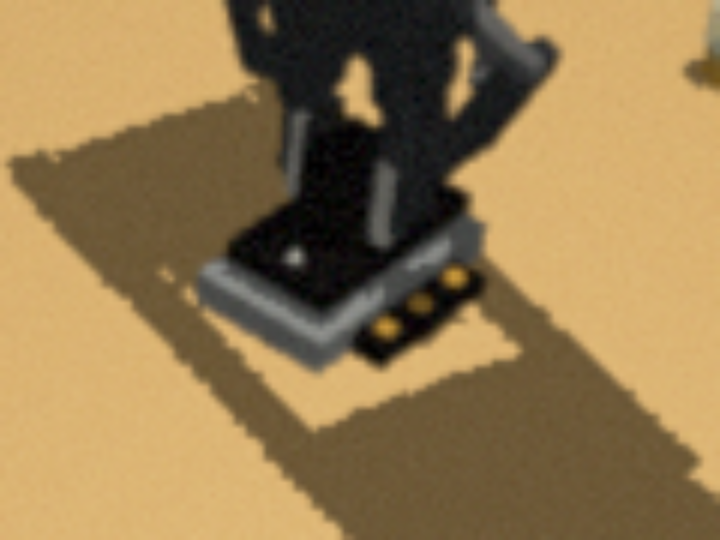

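Call:
drive_tool(deltas=[[255, 0.002, 0, 0, 0, 0, 0], [255, 0.003, 0, 0, 0, 0, 0], [255, 0.004, 0, 0, 0, 0, 0], [255, 0.005, 0, 0, 0, 0, 0], [255, 0.006, 0, 0, 0, 0, 0], [255, 0.007, 0, 0, 0, 0, 0], [255, 0.0075, 0, 0, 0, 0, 0], [255, 0.0075, 0, 0, 0, 0, 0], [255, 0.0075, 0, 0, 0, 0, 0], [255, 0.0075, 0, 0, 0, 0, 0]])

```text
time: 7.87
tool_pos: [474.5, -135.8, 24.4]
tcp_rot: [-94.9, 90.0, 170.1]
ft_force: [-3.4, 1.1, 6.4]
finger_gap: 29.5
```

```bash
python3 - <<'E'
from h import *
for i in range(3): stat(); b=load("side")
cv2.imwrite("pics/s8.png",cv2.resize(b["frame"][200:290,360:480],None,fx=6,fy=6))
E
```

```text
t 7.87 pos [ 474.5 -135.8   24.4] rot [-94.9  90.  170.1] F [-3.4  1.1  6.4] gap 29.5 j [-22.   3. 113.  -0.  64. -17.]
t 7.92 pos [ 474.5 -135.8   24.4] rot [ -36.1   90.  -131.1] F [-2.8  0.7  6.1] gap 29.8 j [-22.   3. 113.  -0.  64. -17.]
t 7.97 pos [ 474.5 -135.8   24.4] rot [-90.1  90.  174.9] F [-3.6  0.8  6. ] gap 29.1 j [-22.   3. 113.  -0.  64. -17.]
```

View pics/s8.png

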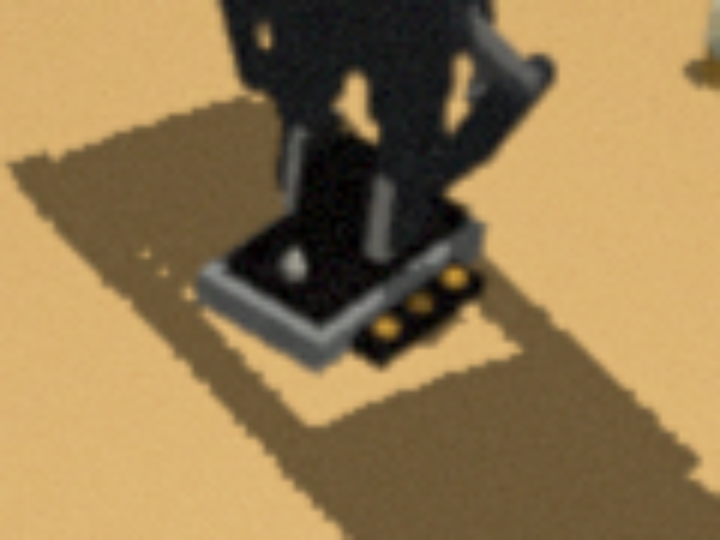

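Call:
drive_tool(deltas=[[0, 0, 0, 0, 0, 0, 0], [0, 0, 0, 0, 0, 0, 0], [0, 0, 0, 0, 0, 0, 0], [0, 0, 0, 0, 0, 0, 0], [0, 0, 0, 0, 0, 0, 0], [0, 0, 0, 0, 0, 0, 0], [0, -0.02, 0, 0, 0, 0, 0], [0, -0.05, 0, 0, 0, 0, 0], [0, -0.09, 0, 0, 0, 0, 0], [0, -0.12, 0, 0, 0, 0, 0]])

```text
time: 8.85
tool_pos: [474.5, -135.8, 146.1]
tcp_rot: [72.0, 90.0, -23.0]
ft_force: [1.4, -0.4, 1.0]
finger_gap: 85.4
```

```bash
python3 - <<'E'
from h import *
stat(); w=load("wrist","9"); b=load("side"); a=load("scene")
A=cv2.resize(b["frame"][200:290,360:480],None,fx=3,fy=3); B=cv2.resize(a["frame"][170:260,170:290],None,fx=3,fy=3)
cv2.imwrite("pics/s9.png",np.hstack([A,B]))
go(476,16,230,-5)
E
```

```text
t 8.85 pos [ 474.5 -135.8  146.1] rot [ 72.  90. -23.] F [ 1.4 -0.4  1. ] gap 85.4 j [-22.  -6. 108.  -0.  78. -17.]
delta [-0.0831, -0.0134, -0.1519, 0.0008, 0.002, -0.0065] dist 174 turn 0 j6~ 7
```

View pics/s9.png

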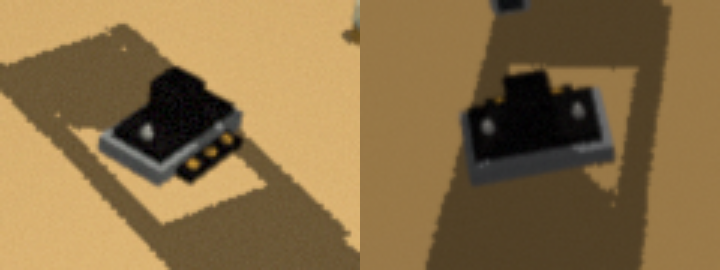

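View pics/wrist9.png

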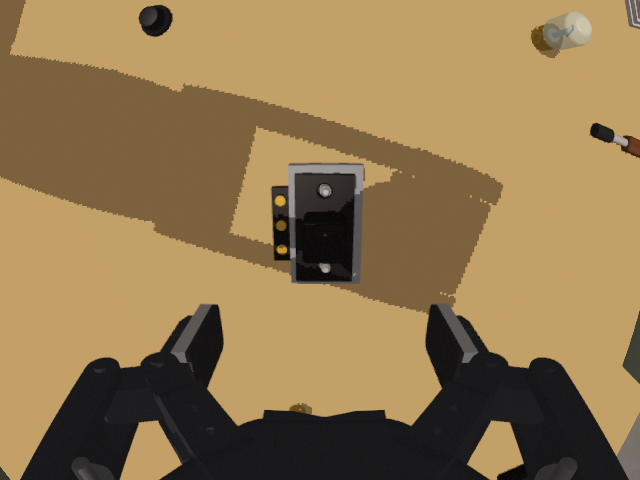

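```bash
python3 - <<'E'
from h import *
go(498,130,180,-5)
E
```

```text
delta [-0.0332, -0.0017, -0.2674, 0.0008, 0.002, -0.0065] dist 269 turn 0 j6~ 20
```

Call:
drive_tool(deltas=[[0, -0.033, -0.002, -0.267, 0, 0, 0], [0, -0.033, -0.002, -0.267, 0, 0, 0], [0, -0.033, -0.002, -0.267, 0, 0, 0], [0, -0.033, -0.002, -0.267, 0, 0, 0], [0, -0.033, -0.002, -0.267, 0, 0, 0], [0, -0.033, -0.002, -0.267, 0, 0, 0], [0, -0.033, -0.002, -0.267, 0, 0, 0], [0, -0.033, -0.002, -0.267, 0, 0, 0], [0, -0.033, -0.002, -0.267, 0, 0, 0], [0, -0.033, -0.002, -0.267, 0, 0, 0]])

```text
time: 9.83
tool_pos: [494.7, 129.7, 175.3]
tcp_rot: [-64.6, 89.9, -159.6]
ft_force: [0.2, -0.7, 0.7]
finger_gap: 85.5
```

```bash
python3 - <<'E'
from h import *
for i in range(3): load("side")
stat(); w=load("wrist","10")
E
```

```text
t 9.98 pos [495.3 129.1 176.1] rot [ -64.8   89.9 -159.8] F [ 0.3 -0.1 -0.4] gap 85.5 j [  9.  -4. 103.  -0.  81.  14.]
```

View pics/wrist10.png

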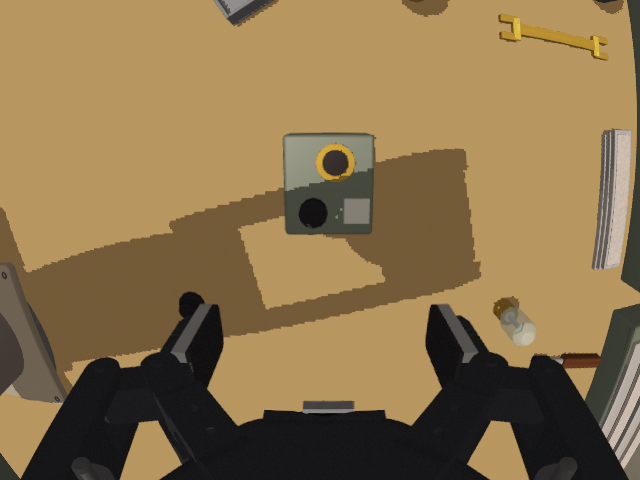

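```bash
python3 - <<'E'
from h import *
w=load("wrist"); stat()
cv2.imwrite("pics/z10.png",cv2.resize(w["frame"][120:250,270:390],None,fx=5,fy=5,interpolation=cv2.INTER_CUBIC))
# tin and knob thing
E
```

```text
t 10.08 pos [495.5 129.3 176.5] rot [ -62.7   90.  -157.7] F [ 0.4 -0.6  0.3] gap 85.3 j [  9.  -4. 103.  -0.  81.  14.]
```

View pics/z10.png

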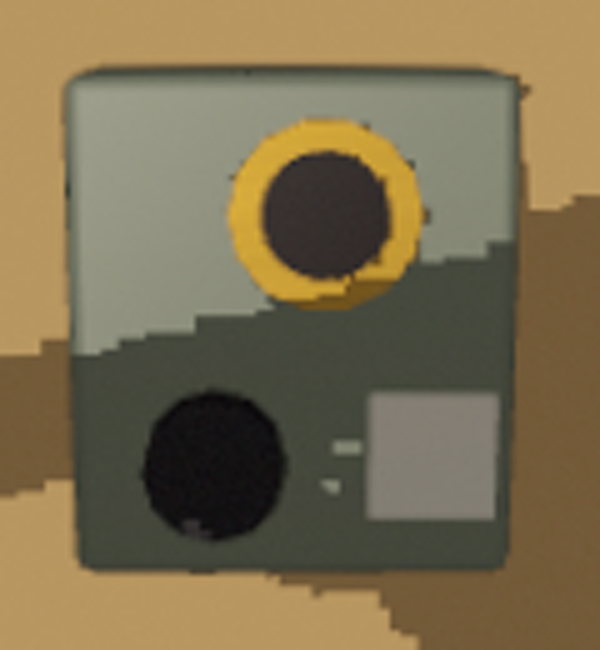

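```bash
python3 - <<'E'
from h import *
w=load("wrist"); a=load("scene")
ang=lambda d:np.degrees(np.arctan2(d[1],d[0]))
C=[plane(w,(270+x/5,120+y/5),36,True) for x,y in [(71,78),(518,75),(508,570),(80,570)]]
print("corners",np.round(C,1).tolist(),np.mean(C,0),[ang(C[0]-C[3]),ang(C[1]-C[2]),ang(C[1]-C[0])-0,ang(C[2]-C[3])],[np.linalg.norm(C[i]-C[i-1]) for i in range(4)])
# heights: ring centre two views
print("ring",tri([ray(a,(260+355/3,130+148/3)),ray(w,(270+326/5,120+215/5),True)]))
c=np.mean(C,0)[:2]; s=np.array([475.0,-136.6]); d=c-s; print("vec",d,np.linalg.norm(d),ang(d),"mid",(c+s)/2)
# rough others from wrist
go(441,354,180,30)
E
```

```text
corners [[471.0, 200.4, 36.0], [538.6, 195.1, 36.0], [532.2, 116.6, 36.0], [463.8, 122.7, 36.0]] [501.39730244 158.69054849  36.        ] [np.float64(84.64608447572616), np.float64(85.38715742270843), np.float64(-4.557400331481319), np.float64(-5.067331660716267)] [np.float64(78.09871718407472), np.float64(67.73359053753958), np.float64(78.70303598205876), np.float64(68.7458349909952)]
ring (array([508.04237074, 176.31057823,  36.05386522]), [np.float64(0.6475268185132699), np.float64(0.6475268185132843)])
vec [ 26.39730244 295.29054849] 296.46808530534173 84.89166047625737 mid [488.19865122  11.04527425]
delta [-0.0033, -0.0741, -0.2187, -0.6114, 0.0, 0.0001] dist 231 turn 35 j6~ 9
```

Call:
drive_tool(deltas=[[0, 0, -0.074, -0.21, -0.611, 0, 0], [0, 0, -0.074, -0.21, -0.611, 0, 0], [0, 0, -0.074, -0.21, -0.611, 0, 0], [0, 0, -0.074, -0.21, -0.611, 0, 0], [0, 0, -0.074, -0.21, -0.611, 0, 0], [0, 0, -0.074, -0.21, -0.611, 0, 0], [0, 0, -0.074, -0.21, -0.611, 0, 0], [0, 0, -0.074, -0.21, -0.611, 0, 0], [0, 0, -0.074, -0.21, -0.611, 0, 0], [0, 0, -0.074, -0.21, -0.611, 0, 0]])

```text
time: 11.02
tool_pos: [440.6, 344.6, 176.8]
tcp_rot: [-25.7, 90.0, -85.8]
ft_force: [-0.8, -0.0, -0.2]
finger_gap: 85.2
```

```bash
python3 - <<'E'
from h import *
for i in range(3): load("side")
stat(); w=load("wrist","11")
E
```

```text
t 11.17 pos [440.6 344.9 176.9] rot [ 30.8  90.  -29.3] F [-0.  -1.1  0.1] gap 85.6 j [33.  3. 96. -0. 81.  3.]
```

View pics/wrist11.png

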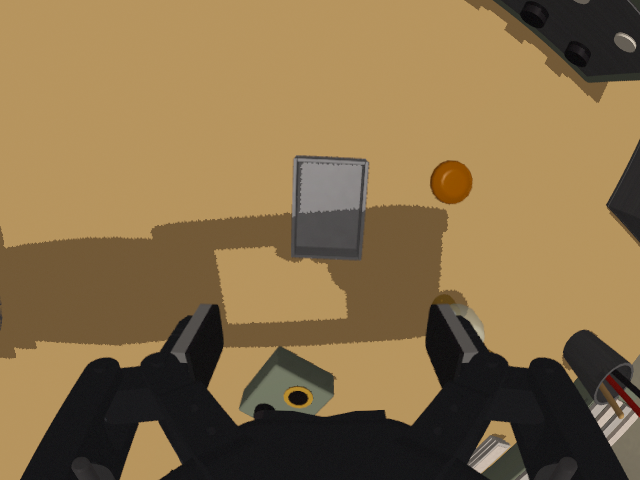

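```bash
python3 - <<'E'
from h import *
w=load("wrist"); stat()
cv2.imwrite("pics/z11.png",cv2.resize(w["frame"][145:270,275:385],None,fx=5,fy=5,interpolation=cv2.INTER_CUBIC))
E
```

```text
t 11.27 pos [440.4 345.3 176.9] rot [80.5 90.  20.5] F [ 0.3 -0.6  0.3] gap 85.9 j [33.  3. 96. -0. 81.  3.]
```

View pics/z11.png

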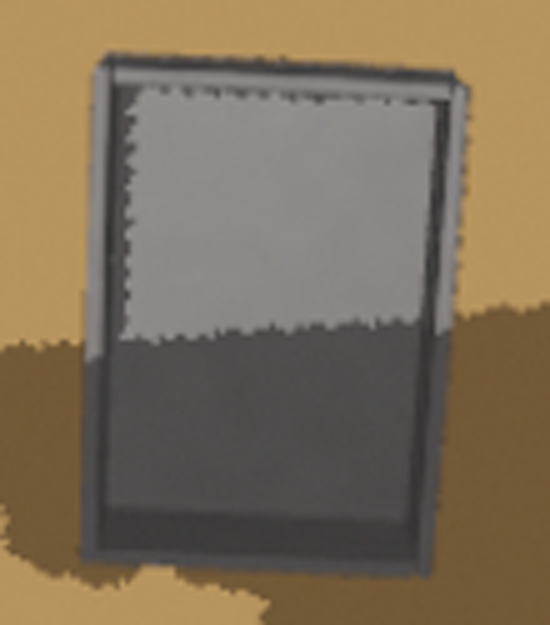

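```bash
python3 - <<'E'
from h import *
w=load("wrist"); a=load("scene"); stat()
ang=lambda d:np.degrees(np.arctan2(d[1],d[0]))
U=[(275+x/5,145+y/5) for x,y in [(95,66),(467,85),(431,575),(82,560)]]
C=[plane(w,u,26,True) for u in U]
print("corners",np.round(C,1).tolist(),np.mean(C,0),[ang(C[0]-C[3]),ang(C[1]-C[2]),ang(C[1]-C[0]),ang(C[2]-C[3])],[np.linalg.norm(C[i]-C[i-1]) for i in range(4)])
for u in U: print(proj(w,plane(w,u,26,True),True).round(1),(proj(a,plane(w,u,26,True))-[260,130])*3)
s=[(260+x/3,130+y/3) for x,y in [(527,8),(588,42)]]
for q in s:
  e=[(tri([ray(a,q),ray(w,u,True)])) for u in U]; e=min(e,key=lambda t:t[1][0]); print(e[0].round(1),e[1][0])
c=np.mean(C,0); print("amber",plane(w,(451,182),5,True))
go(c[0],c[1],3,26)
E
```

```text
t 11.37 pos [440.2 345.6 176.9] rot [84.5 90.  24.5] F [-1.2 -0.   0.1] gap 85.4 j [33.  3. 96. -0. 81.  3.]
corners [[394.4, 377.0, 26.0], [447.0, 403.9, 26.0], [485.3, 330.1, 26.0], [432.5, 302.9, 26.0]] [439.80582934 353.48320395  26.        ] [np.float64(117.22320699628996), np.float64(117.47635284677838), np.float64(27.131344386716478), np.float64(27.282161034006663)] [np.float64(83.34168149397557), np.float64(59.04094145995641), np.float64(83.186705004246), np.float64(59.4084337051924)]
[294.  158.2] [524.23345042   4.02070602]
[368.4 162. ] [589.40922163  37.34703928]
[361.2 260. ] [529.4985611   89.94431922]
[291.4 257. ] [462.76272181  53.95334567]
[395.4 377.8  23.3] 1.5674497823580065
[447.5 403.7  22. ] 0.14569822629131782
amber [523.1997485  427.21420469   5.        ]
delta [0.1739, 0.0036, -0.007, 0.0698, 0.0, -0.0001] dist 174 turn 4 j6~ 13
```

Call:
drive_tool(deltas=[[0, 0.03, 0.004, -0.007, 0.049, 0, 0], [0, 0.065, 0.004, -0.007, 0.049, 0, 0], [0, 0.1, 0.004, -0.007, 0.049, 0, 0], [0, 0.13, 0.004, -0.007, 0.049, 0, 0], [0, 0.15, 0.004, -0.007, 0.049, 0, 0], [0, 0.165, 0.004, -0.007, 0.049, 0, 0], [0, 0.174, 0.004, -0.007, 0.049, 0, 0], [0, 0.174, 0.004, -0.007, 0.049, 0, 0], [0, 0.174, 0.004, -0.007, 0.049, 0, 0], [0, 0.174, 0.004, -0.007, 0.049, 0, 0]])

```text
time: 12.2
tool_pos: [441.0, 354.8, 4.3]
tcp_rot: [97.7, 89.9, 34.9]
ft_force: [0.4, 0.1, 0.1]
finger_gap: 85.5
```

Call:
drive_tool(deltas=[[120, 0, 0, 0, 0, 0, 0], [255, 0, 0, 0, 0, 0, 0], [255, 0, 0, 0, 0, 0, 0], [255, 0, 0, 0, 0, 0, 0], [255, 0, 0, 0, 0, 0, 0], [255, 0, 0, 0, 0, 0, 0], [255, 0, 0, 0, 0, 0, 0], [255, 0, 0, 0, 0, 0, 0], [255, 0, 0, 0, 0, 0, 0], [255, 0, 0, 0, 0, 0, 0]], squeeze=35)

```text
time: 13.03
tool_pos: [440.8, 354.7, 4.3]
tcp_rot: [96.1, 89.9, 33.3]
ft_force: [-0.5, -0.6, 5.4]
finger_gap: 59.1
```

```bash
python3 - <<'E'
from h import *
stat(); w=load("wrist","12")
E
```

```text
t 13.03 pos [440.8 354.7   4.3] rot [96.1 89.9 33.3] F [-0.5 -0.6  5.4] gap 59.1 j [ 34.  15. 102.  -0.  63.   6.]
```

View pics/wrist12.png

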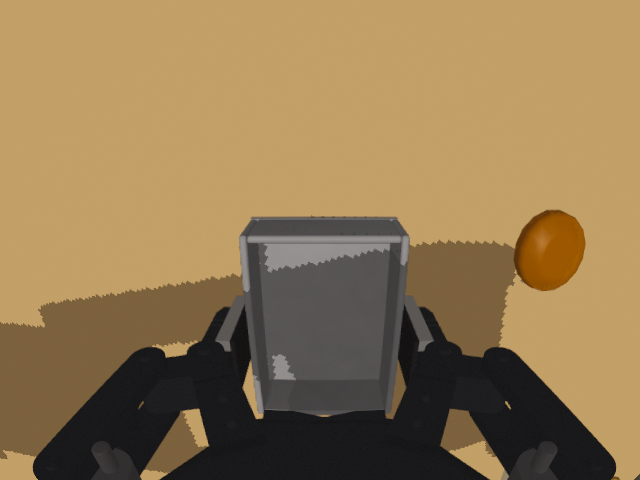

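```bash
python3 - <<'E'
from h import *
stat(); w=load("wrist"); st=sense()
T=R.from_euler('xyz',st["tcp_rot"],degrees=True)
for c in ((241,238),(408,238)):
    print(T.inv().apply(plane(w,c,26,True)-st["tool_pos"]).round(1))
go(488.2,11,100,27.2); go(488.2,11,100,-5)
E
```

```text
t 13.08 pos [440.8 354.7   4.3] rot [96.  89.9 33.3] F [-0.5  0.4  5.6] gap 59.0 j [ 34.  15. 102.  -0.  63.   6.]
[-21.8 -29.3 -40. ]
[-21.6  29.1 -39.9]
delta [-0.096, -0.115, 0.3272, 0.0007, -0.0002, -0.0022] dist 360 turn 0 j6~ -26
delta [-0.096, -0.115, 0.3272, 0.5627, -0.0008, -0.0021] dist 360 turn 32 j6~ 6
```

Call:
drive_tool(deltas=[[255, -0.03, 0, 0, 0, 0, 0], [255, -0.07, 0, 0, 0, 0, 0], [255, -0.105, 0, 0, 0, 0, 0], [255, -0.105, -0.01, 0.03, 0.1, 0, 0], [255, -0.105, -0.02, 0.07, 0.2, 0, 0], [255, -0.105, -0.035, 0.11, 0.3, 0, 0], [255, -0.105, -0.05, 0.15, 0.4, 0, 0], [255, -0.105, -0.065, 0.19, 0.5, 0, 0], [255, -0.105, -0.08, 0.23, 0.563, 0, 0], [255, -0.105, -0.09, 0.26, 0.563, 0, 0]])

```text
time: 13.97
tool_pos: [478.6, 79.3, 108.1]
tcp_rot: [62.7, 90.0, -32.5]
ft_force: [0.8, -0.2, -1.4]
finger_gap: 59.0
```

```bash
python3 - <<'E'
from h import *
stat(); go(488.35,12.7,60,-5)
E
```

```text
t 13.97 pos [478.6  79.3 108.1] rot [ 62.7  90.  -32.5] F [ 0.8 -0.2 -1.4] gap 59.0 j [  3.  -5. 111.  -0.  74.   9.]
delta [0.0481, 0.0158, 0.0654, -0.0047, 0.0003, -0.0006] dist 83 turn 0 j6~ 6
```

Call:
drive_tool(deltas=[[255, 0, 0.008, 0.03, 0, 0, 0], [255, 0.02, 0.0158, 0.0654, -0.0047, 0, 0], [255, 0.05, 0.0158, 0.0654, -0.0047, 0, 0], [255, 0.075, 0.0158, 0.0654, -0.0047, 0, 0], [255, 0.085, 0.0158, 0.0654, -0.0047, 0, 0], [255, 0.085, 0.0158, 0.0654, -0.0047, 0, 0], [255, 0.085, 0.0158, 0.0654, -0.0047, 0, 0], [255, 0.085, 0.0158, 0.0654, -0.0047, 0, 0], [255, 0.085, 0.0158, 0.0654, -0.0047, 0, 0], [255, 0.085, 0.0158, 0.0654, -0.0047, 0, 0]])

```text
time: 14.8
tool_pos: [490.4, 15.5, 24.5]
tcp_rot: [90.4, 89.8, -4.3]
ft_force: [2.0, -0.4, -1.6]
finger_gap: 59.1
```

```bash
python3 - <<'E'
from h import *
stat(); go(488.35,12.7,5,-5); load("wrist","13"); load("wrist");stat(); go(488.35,12.7,5,-5)
E
```

```text
t 14.8 pos [490.4  15.5  24.5] rot [90.4 89.8 -4.3] F [ 2.  -0.4 -1.6] gap 59.1 j [ -4.   3. 113.  -0.  64.   1.]
delta [0.0195, -0.0019, 0.003, 0.0053, -0.0, -0.003] dist 20 turn 0 j6~ 6
t 14.9 pos [489.8  15.4  23.9] rot [90.7 89.9 -4. ] F [ 0.5 -0.5 -1. ] gap 59.1 j [ -4.   3. 113.   0.  64.   1.]
delta [0.0189, -0.0013, 0.0028, 0.005, -0.0, -0.0019] dist 19 turn 0 j6~ 6
```

Call:
drive_tool(deltas=[[255, 0.005, -0.0013, 0.0028, 0.005, 0, 0], [255, 0.01, -0.0013, 0.0028, 0.005, 0, 0], [255, 0.014, -0.0013, 0.0028, 0.005, 0, 0], [255, 0.016, -0.0013, 0.0028, 0.005, 0, 0], [255, 0.016, -0.0013, 0.0028, 0.005, 0, 0], [255, 0.016, -0.0013, 0.0028, 0.005, 0, 0], [255, 0.016, -0.0013, 0.0028, 0.005, 0, 0], [255, 0.016, -0.0013, 0.0028, 0.005, 0, 0], [255, 0.016, -0.0013, 0.0028, 0.005, 0, 0], [255, 0.016, -0.0013, 0.0028, 0.005, 0, 0]])

```text
time: 15.73
tool_pos: [487.6, 12.5, 7.0]
tcp_rot: [90.7, 90.0, -4.3]
ft_force: [-0.3, 0.4, -1.6]
finger_gap: 59.0
```

```bash
python3 - <<'E'
from h import *
stat(); w=load("wrist","14"); st=sense(); go(488.35,12.7,5,-5)
T=R.from_euler('xyz',st["tcp_rot"],degrees=True)
E
```

```text
t 15.73 pos [487.6  12.5   7. ] rot [90.7 90.  -4.3] F [-0.3  0.4 -1.6] gap 59.0 j [ -5.   4. 114.   0.  62.   0.]
delta [0.0019, 0.0008, -0.0002, -0.0005, -0.0, -0.0003] dist 2 turn 0 j6~ 6
```

View pics/wrist14.png

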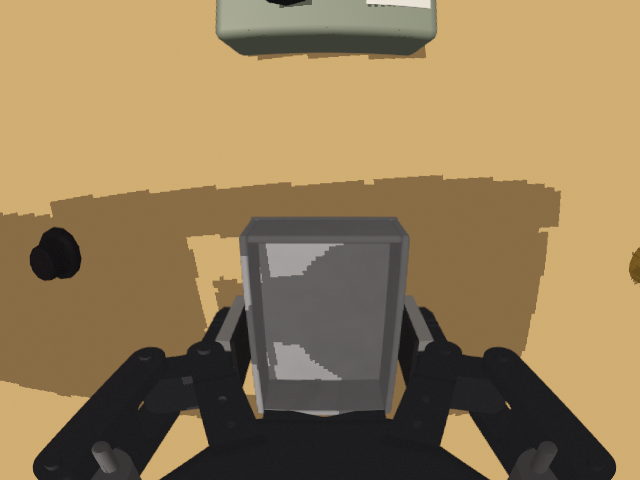

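Call:
drive_tool(deltas=[[255, 0.001, 0.0008, 0, 0, 0, 0], [255, 0.0025, 0.0008, 0, 0, 0, 0], [255, 0.0025, 0.0008, 0, 0, 0, 0], [0, 0.0025, 0.0008, 0, 0, 0, 0], [0, 0.0025, 0.0008, 0, 0, 0, 0], [0, 0.0025, 0.0008, 0, 0, 0, 0], [0, 0.0025, 0.0008, 0, 0, 0, 0], [0, -0.025, 0.0008, 0, 0, 0, 0], [0, -0.06, 0.0008, 0, 0, 0, 0], [0, -0.1, 0.0008, 0, 0, 0, 0]])

```text
time: 16.62
tool_pos: [486.2, 12.6, 106.0]
tcp_rot: [-89.6, 89.7, 175.3]
ft_force: [0.7, -0.2, 0.5]
finger_gap: 85.2
```

```bash
python3 - <<'E'
from h import *
stat(); go(600,15,180,-5)
E
```

```text
t 16.62 pos [486.2  12.6 106. ] rot [-89.6  89.7 175.3] F [ 0.7 -0.2  0.5] gap 85.2 j [ -5.  -4. 111.   0.  74.   0.]
delta [-0.0745, 0.1128, -0.0124, -0.0006, 0.0, 0.0047] dist 136 turn 0 j6~ 6
```

Call:
drive_tool(deltas=[[0, -0.075, 0.09, 0.03, 0, 0, 0], [0, -0.075, 0.09, 0.03, 0, 0, 0], [0, -0.075, 0.09, 0.03, 0, 0, 0], [0, -0.075, 0.09, 0.03, 0, 0, 0], [0, -0.075, 0.09, 0.03, 0, 0, 0], [0, -0.075, 0.09, 0.03, 0, 0, 0], [0, -0.075, 0.09, 0.03, 0, 0, 0], [0, -0.075, 0.09, 0.03, 0, 0, 0], [0, -0.075, 0.09, 0.03, 0, 0, 0], [0, -0.075, 0.09, 0.03, 0, 0, 0]])

```text
time: 17.45
tool_pos: [574.5, -25.0, 181.2]
tcp_rot: [-92.0, 89.9, 173.0]
ft_force: [-0.8, 0.3, -0.2]
finger_gap: 85.2
```

```bash
python3 - <<'E'
from h import *
stat(); load("side");w=load("wrist","15")
E
```

```text
t 17.45 pos [574.5 -25.  181.2] rot [-92.   89.9 173. ] F [-0.8  0.3 -0.2] gap 85.2 j [-8.  5. 93. -0. 82. -3.]
```

View pics/wrist15.png

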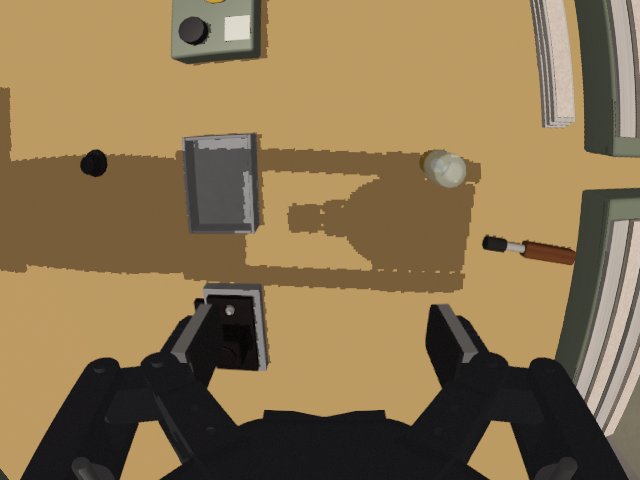

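```bash
python3 - <<'E'
from h import *
w=load("wrist","16"); stat(); a=load("scene"); b=load("side"); f=w["frame"]
A=cv2.resize(f[120:250,165:275],None,fx=4,fy=4,interpolation=cv2.INTER_CUBIC);B=cv2.resize(f[130:210,400:490],None,fx=4,fy=4,interpolation=cv2.INTER_CUBIC)
C=np.zeros((520,800,3),np.uint8); C[:A.shape[0],:440]=A; C[:320,440:800]=B; cv2.imwrite("pics/z16.png",C)
A=cv2.resize(a["frame"][230:290,300:370],None,fx=5,fy=5,interpolation=cv2.INTER_CUBIC);B=cv2.resize(b["frame"][200:260,265:335],None,fx=5,fy=5,interpolation=cv2.INTER_CUBIC)
cv2.imwrite("pics/z16b.png",np.hstack([A,B]))
E
```

```text
t 17.6 pos [575.  -25.2 181.6] rot [-94.3  90.  170.7] F [-0.3 -0.6  1. ] gap 85.1 j [-8.  5. 93.  0. 82. -3.]
```

View pics/z16.png

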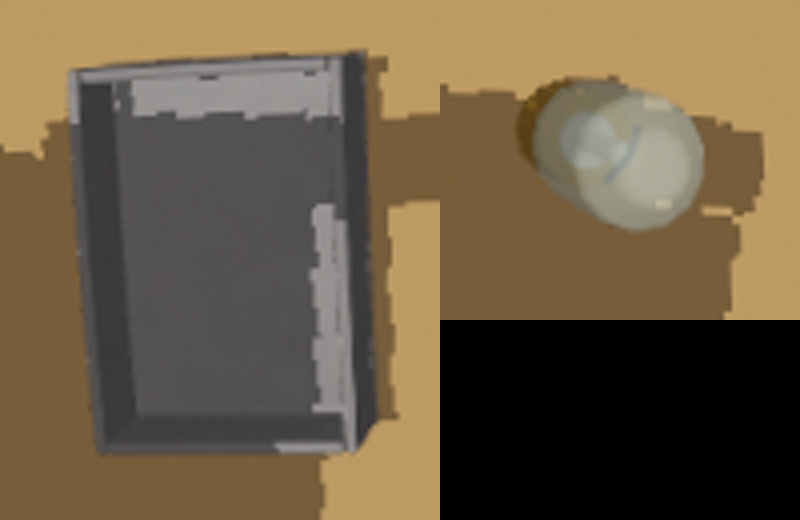

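View pics/z16b.png

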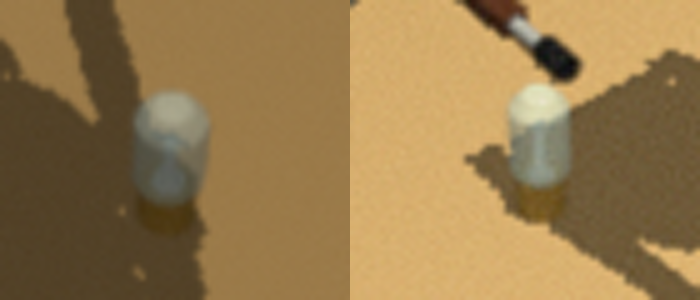

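```bash
python3 - <<'E'
from h import *
w=load("wrist"); a=load("scene"); b=load("side"); stat()
ang=lambda d:np.degrees(np.arctan2(d[1],d[0]))
C=[plane(w,(165+x/4,120+y/4),26,True) for x,y in [(70,70),(343,57),(355,450),(97,452)]]
print(np.round(C,1).tolist(),np.mean(C,0),[ang(C[0]-C[3]),ang(C[1]-C[2]),ang(C[1]-C[0]),ang(C[2]-C[3])],[np.linalg.norm(C[i]-C[i-1]) for i in range(4)])
r1,r2,r3=ray(a,(334.2,259.6)),ray(b,(302.8,227)),ray(w,(443,167.5),True)
for R_ in ([r1,r2],[r1,r3],[r2,r3],[r1,r2,r3]): p,e=tri(R_); print(p.round(1),np.round(e,1))
# tops: foot
print("foot",plane(a,(333.4,276.5),0),plane(b,(303,244),0))
go(668,13,100,-5)
E
```

```text
t 17.85 pos [575.3 -25.3 181.8] rot [ 79.6  90.  -15.4] F [0.2 0.3 0.9] gap 85.9 j [-8.  5. 93. -0. 82. -3.]
[[463.3, 55.3, 26.0], [522.2, 49.7, 26.0], [514.0, -32.7, 26.0], [455.3, -27.8, 26.0]] [488.69605142  11.1301884   26.        ] [np.float64(84.49905876560682), np.float64(84.31685343715799), np.float64(-5.4279011243751425), np.float64(-4.760723901313873)] [np.float64(83.4904985416952), np.float64(59.114114271719956), np.float64(82.80592684341023), np.float64(58.85564859769933)]
[672.1  12.5  37.4] [1. 1.]
[673.5  12.3  38.8] [0.6 0.6]
[673.3  11.   36.5] [0.8 0.8]
[672.8  12.1  37.7] [1.1 1.3 0.9]
foot [682.80973736   9.40553818   0.        ] [663.72029963  20.78972154   0.        ]
delta [0.0818, 0.089, -0.0463, -0.0005, 0.0, -0.0001] dist 129 turn 0 j6~ 6
```

Call:
drive_tool(deltas=[[0, 0, 0.03, -0.02, 0, 0, 0], [0, 0, 0.06, -0.04, 0, 0, 0], [0, 0.03, 0.094, -0.046, 0, 0, 0], [0, 0.07, 0.094, -0.046, 0, 0, 0], [0, 0.082, 0.094, -0.046, 0, 0, 0], [0, 0.082, 0.094, -0.046, 0, 0, 0], [0, 0.082, 0.094, -0.046, 0, 0, 0], [0, 0.082, 0.094, -0.046, 0, 0, 0], [0, 0.082, 0.094, -0.046, 0, 0, 0], [0, 0.082, 0.094, -0.046, 0, 0, 0]])

```text
time: 18.68
tool_pos: [674.3, 12.0, 103.0]
tcp_rot: [91.6, 89.7, -3.4]
ft_force: [-0.0, -0.6, 0.1]
finger_gap: 85.3
```

```bash
python3 - <<'E'
from h import *
load("side");load("side");stat();w=load("wrist","17")
E
```

```text
t 18.78 pos [673.8  12.1 102. ] rot [91.5 89.8 -3.6] F [-0.6 -0.4 -0.4] gap 85.3 j [-3. 24. 80. -0. 76.  2.]
```

View pics/wrist17.png

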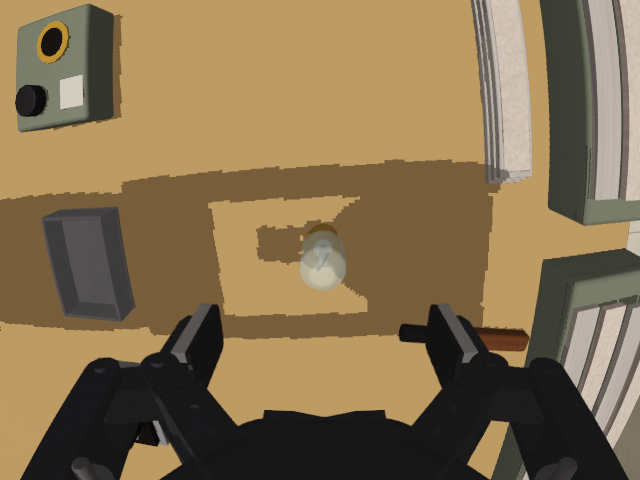

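```bash
python3 - <<'E'
from h import *
w=load("wrist");stat();f=w["frame"]
print(plane(w,(323,268),56,True),plane(w,(322,231),6,True), proj(w,(672.8,12.1,56),True),proj(w,(672.8,12.1,0),True))
go(673,12,26,-5)
E
```

```text
t 18.88 pos [673.3  12.2 101. ] rot [92.5 89.9 -2.5] F [ 0.8 -0.7 -0.3] gap 85.3 j [-3. 24. 80.  0. 76.  2.]
[672.71940536  12.89308595  56.        ] [672.55535196  19.00108439   6.        ] [323.27494286 269.31373231] [323.27902244 237.96780658]
delta [0.075, -0.0005, 0.0002, -0.0007, -0.0001, -0.0016] dist 75 turn 0 j6~ 6
```

Call:
drive_tool(deltas=[[0, 0.02, -0.0005, 0, 0, 0, 0], [0, 0.045, -0.0005, 0, 0, 0, 0], [0, 0.065, -0.0005, 0, 0, 0, 0], [0, 0.075, -0.0005, 0, 0, 0, 0], [0, 0.075, -0.0005, 0, 0, 0, 0], [0, 0.075, -0.0005, 0, 0, 0, 0], [0, 0.075, -0.0005, 0, 0, 0, 0], [0, 0.075, -0.0005, 0, 0, 0, 0], [0, 0.075, -0.0005, 0, 0, 0, 0], [0, 0.075, -0.0005, 0, 0, 0, 0]])

```text
time: 19.72
tool_pos: [673.3, 12.2, 26.1]
tcp_rot: [92.9, 89.9, -2.2]
ft_force: [-0.5, -0.1, 0.4]
finger_gap: 85.3
```

Call:
drive_tool(deltas=[[120, 0, 0, 0, 0, 0, 0], [150, 0, 0, 0, 0, 0, 0], [255, 0, 0, 0, 0, 0, 0], [255, 0, 0, 0, 0, 0, 0], [255, 0, 0, 0, 0, 0, 0], [255, 0, 0, 0, 0, 0, 0], [255, 0, 0, 0, 0, 0, 0], [255, 0, 0, 0, 0, 0, 0], [255, 0, 0, 0, 0, 0, 0], [255, 0, 0, 0, 0, 0, 0]], squeeze=22)

```text
time: 20.55
tool_pos: [672.4, 12.3, 24.8]
tcp_rot: [-116.5, 90.0, 148.4]
ft_force: [-0.7, 1.0, 1.5]
finger_gap: 26.1
```

```bash
python3 - <<'E'
from h import *
stat();w=load("wrist","18"); b=load("side"); cv2.imwrite("pics/s18.png",cv2.resize(b["frame"][160:270,240:360],None,fx=5,fy=5))
E
```

```text
t 20.55 pos [672.4  12.3  24.8] rot [-116.5   90.   148.4] F [-0.7  1.   1.5] gap 26.1 j [-3. 28. 82.  0. 69.  2.]
```

View pics/wrist18.png

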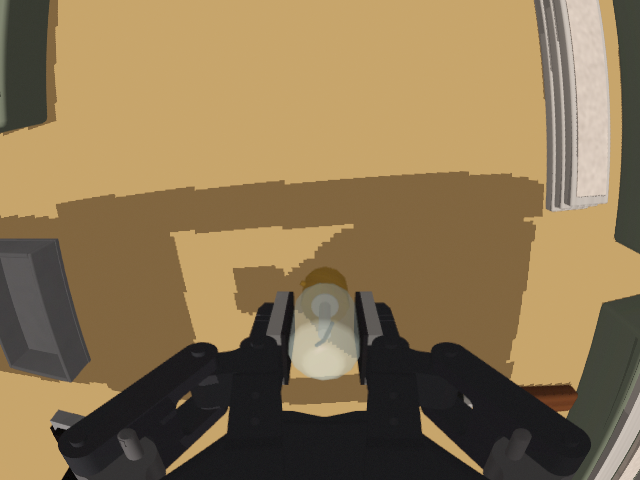

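View pics/s18.png

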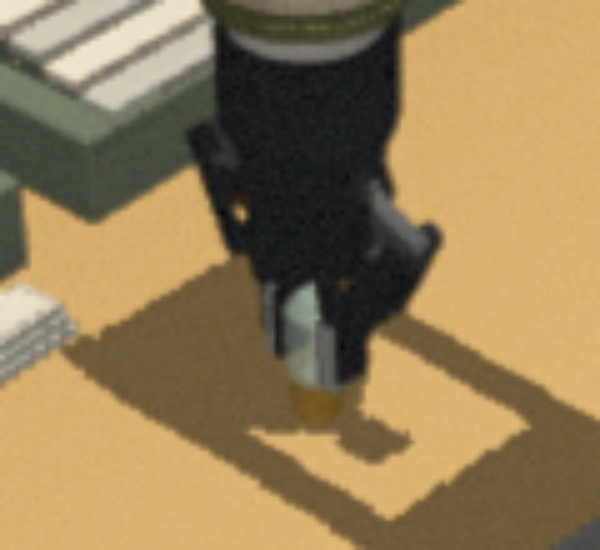

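```bash
python3 - <<'E'
from h import *
stat(); go(488.7,11.1,90,-5)
E
```

```text
t 20.65 pos [672.3  12.3  24.8] rot [-105.6   90.   159.4] F [-0.8  0.5  0.7] gap 26.1 j [-3. 28. 82.  0. 69.  2.]
delta [-0.0652, -0.1828, 0.0173, -0.0005, -0.0, 0.0002] dist 195 turn 0 j6~ 6
```

Call:
drive_tool(deltas=[[255, -0.015, 0, 0, 0, 0, 0], [255, -0.04, 0, 0, 0, 0, 0], [255, -0.065, -0.02, 0.002, 0, 0, 0], [255, -0.065, -0.05, 0.005, 0, 0, 0], [255, -0.065, -0.085, 0.008, 0, 0, 0], [255, -0.065, -0.12, 0.011, 0, 0, 0], [255, -0.065, -0.15, 0.014, 0, 0, 0], [255, -0.065, -0.17, 0.016, 0, 0, 0], [255, -0.065, -0.183, 0.017, 0, 0, 0], [255, -0.065, -0.183, 0.017, 0, 0, 0]])

```text
time: 21.48
tool_pos: [486.7, 11.5, 90.5]
tcp_rot: [-79.5, 90.0, -174.5]
ft_force: [0.1, 0.1, -0.0]
finger_gap: 26.3
```

```bash
python3 - <<'E'
from h import *
stat(); load("side"); load("side");stat();w=load("wrist","19");go(488.7,11.1,28.5,-5)
E
```

```text
t 21.48 pos [486.7  11.5  90.5] rot [ -79.5   90.  -174.5] F [ 0.1  0.1 -0. ] gap 26.3 j [ -5.  -3. 112.  -0.  72.   0.]
t 21.58 pos [489.5  11.3  91.1] rot [90.9 89.9 -4.2] F [ 0.4 -0.3 -0.4] gap 26.4 j [ -5.  -3. 111.   0.  72.   0.]
delta [0.0625, -0.0014, 0.0003, -0.0006, -0.0, -0.0025] dist 63 turn 0 j6~ 6
```

View pics/wrist19.png

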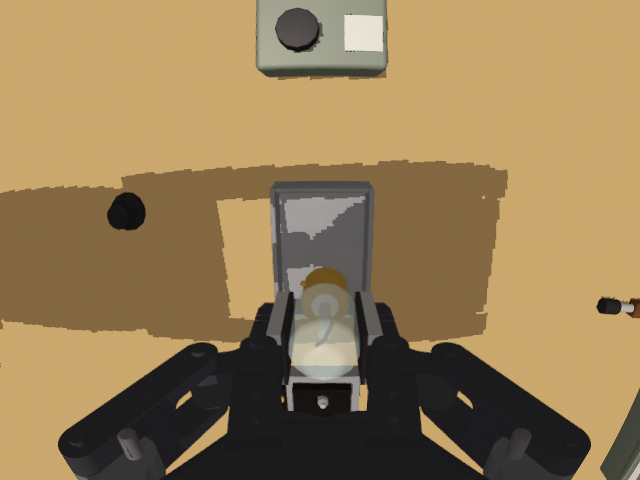

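Call:
drive_tool(deltas=[[255, 0.02, -0.001, 0, 0, 0, 0], [255, 0.04, -0.001, 0, 0, 0, 0], [255, 0.05, -0.001, 0, 0, 0, 0], [255, 0.055, -0.001, 0, 0, 0, 0], [255, 0.06, -0.001, 0, 0, 0, 0], [255, 0.06, -0.001, 0, 0, 0, 0], [255, 0.06, -0.001, 0, 0, 0, 0], [255, 0.06, -0.001, 0, 0, 0, 0], [255, 0.06, -0.001, 0, 0, 0, 0], [255, 0.06, -0.001, 0, 0, 0, 0]])

```text
time: 22.47
tool_pos: [488.2, 11.5, 30.5]
tcp_rot: [92.0, 89.9, -3.0]
ft_force: [-0.5, 0.0, -0.5]
finger_gap: 26.1
```

```bash
python3 - <<'E'
from h import *
stat(); load("wrist","20");stat()
E
```

```text
t 22.47 pos [488.2  11.5  30.5] rot [92.  89.9 -3. ] F [-0.5  0.  -0.5] gap 26.1 j [ -5.   2. 114.   0.  65.   0.]
t 22.52 pos [488.1  11.5  30.4] rot [92.4 89.9 -2.7] F [ 1.3 -0.6 -0.6] gap 26.5 j [ -5.   2. 114.   0.  65.   0.]
```

Call:
drive_tool(deltas=[[255, 0.0005, 0, 0, 0, 0, 0], [255, 0.001, 0, 0, 0, 0, 0], [255, 0.0015, 0, 0, 0, 0, 0], [255, 0.002, 0, 0, 0, 0, 0], [255, 0.0025, 0, 0, 0, 0, 0], [255, 0.0028, 0, 0, 0, 0, 0], [255, 0.0028, 0, 0, 0, 0, 0], [255, 0.0028, 0, 0, 0, 0, 0], [255, 0.0028, 0, 0, 0, 0, 0], [255, 0.0028, 0, 0, 0, 0, 0]])

```text
time: 23.35
tool_pos: [487.8, 11.5, 27.6]
tcp_rot: [-179.8, 90.0, 85.2]
ft_force: [-3.4, 0.9, 7.4]
finger_gap: 26.3
```

```bash
python3 - <<'E'
from h import *
stat(); b=load("side");cv2.imwrite("pics/s21.png",cv2.resize(b["frame"][200:320,290:430],None,fx=5,fy=5)); stat()
E
```

```text
t 23.35 pos [487.8  11.5  27.6] rot [-179.8   90.    85.2] F [-3.4  0.9  7.4] gap 26.3 j [ -5.   2. 114.   0.  64.   0.]
t 23.4 pos [487.7  11.5  27.6] rot [-88.   90.  176.9] F [-3.1  0.6  7. ] gap 26.3 j [ -5.   2. 114.  -0.  64.   0.]
```

View pics/s21.png

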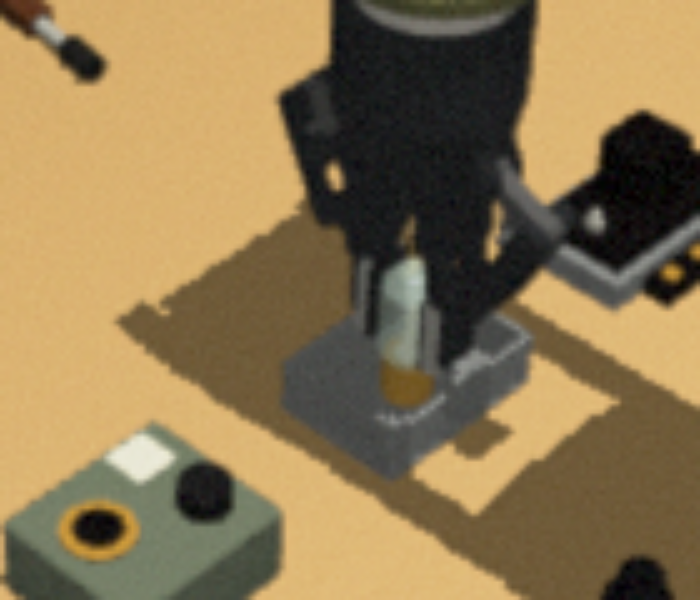

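Call:
drive_tool(deltas=[[255, -0.0004, 0, 0, 0, 0, 0], [170, -0.0004, 0, 0, 0, 0, 0], [140, -0.0004, 0, 0, 0, 0, 0], [100, -0.0004, 0, 0, 0, 0, 0], [50, -0.0004, 0, 0, 0, 0, 0], [0, -0.0004, 0, 0, 0, 0, 0], [0, -0.0004, 0, 0, 0, 0, 0], [0, -0.02, 0, 0, 0, 0, 0], [0, -0.06, 0, 0, 0, 0, 0], [0, -0.1, 0, 0, 0, 0, 0]])

```text
time: 24.23
tool_pos: [485.6, 11.7, 126.2]
tcp_rot: [-89.7, 89.7, 175.3]
ft_force: [1.3, -0.3, 0.3]
finger_gap: 85.6
```

```bash
python3 - <<'E'
from h import *
stat(); load("wrist","22"); b=load("side");cv2.imwrite("pics/s22.png",cv2.resize(b["frame"][200:320,290:430],None,fx=5,fy=5)); go(589,310,180,-5); go(589,310,180,25)
E
```

```text
t 24.23 pos [485.6  11.7 126.2] rot [-89.7  89.7 175.3] F [ 1.3 -0.3  0.3] gap 85.6 j [ -5.  -6. 110.   0.  76.   0.]
delta [-0.0445, 0.0705, -0.3062, -0.0004, -0.0001, -0.0121] dist 317 turn 1 j6~ 33
delta [-0.0445, 0.0705, -0.3062, -0.524, 0.0031, -0.0119] dist 317 turn 30 j6~ 3
```

View pics/wrist22.png

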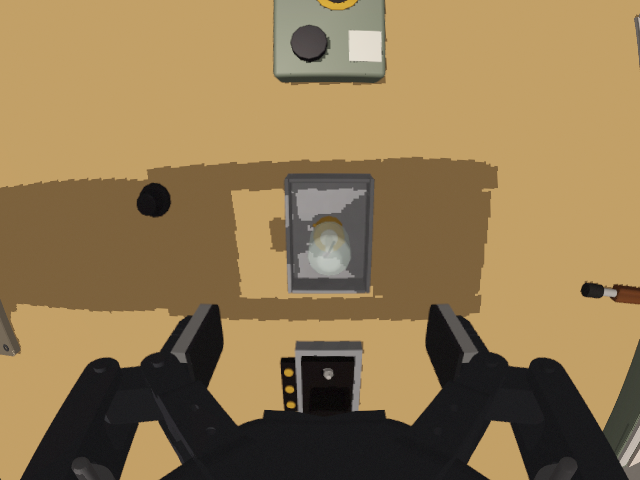

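View pics/s22.png

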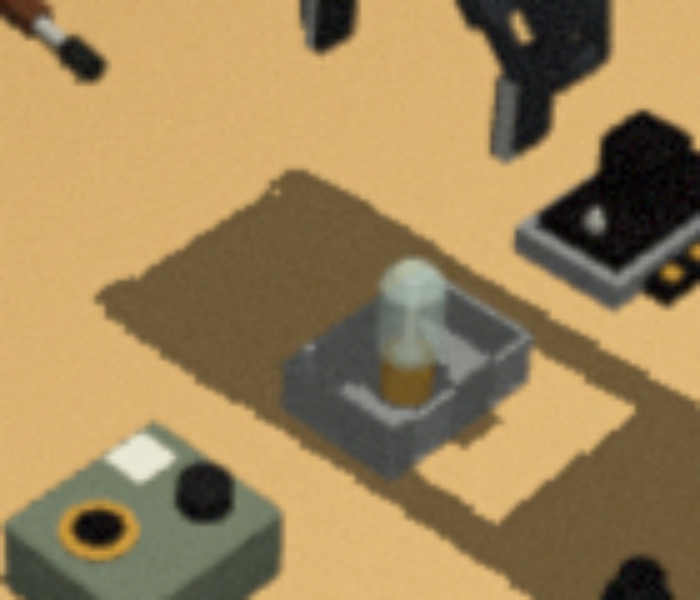

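```bash
python3 - <<'E'
from h import *
stat(); go(589,323,140,28)
E
```

```text
t 24.33 pos [492.5  11.2 134.6] rot [90.5 89.3 -4.6] F [ 0.7 -0.2  0.7] gap 85.4 j [ -5.  -6. 109.   0.  76.   0.]
delta [-0.0045, 0.0689, -0.3191, -0.5764, 0.0034, -0.0118] dist 326 turn 33 j6~ 1
```

Call:
drive_tool(deltas=[[0, -0.005, 0.02, -0.04, -0.1, 0, 0], [0, -0.005, 0.03, -0.08, -0.2, 0, 0], [0, -0.005, 0.069, -0.319, -0.576, 0, 0], [0, -0.005, 0.069, -0.319, -0.576, 0, 0], [0, -0.005, 0.069, -0.319, -0.576, 0, 0], [0, -0.005, 0.069, -0.319, -0.576, 0, 0], [0, -0.005, 0.069, -0.319, -0.576, 0, 0], [0, -0.005, 0.069, -0.319, -0.576, 0, 0], [0, -0.005, 0.069, -0.319, -0.576, 0, 0], [0, -0.005, 0.069, -0.319, -0.576, 0, 0]])

```text
time: 25.17
tool_pos: [583.9, 325.2, 130.7]
tcp_rot: [-93.4, 89.9, -155.2]
ft_force: [0.3, -0.8, -0.5]
finger_gap: 85.5
```

```bash
python3 - <<'E'
from h import *
load("side"); load("side");load("side");stat(); load("wrist","23"); b=load("side");a=load("scene");cv2.imwrite("pics/s23.png",np.hstack([cv2.resize(b["frame"][290:380,180:260],None,fx=4,fy=4),cv2.resize(a["frame"][150:240,420:500],None,fx=4,fy=4)]))
E
```

```text
t 25.32 pos [584.2 322.1 131.7] rot [ -60.1   90.  -122.2] F [ 0.  -0.6  0.3] gap 85.4 j [24. 21. 80. -0. 79. -3.]
```

View pics/wrist23.png

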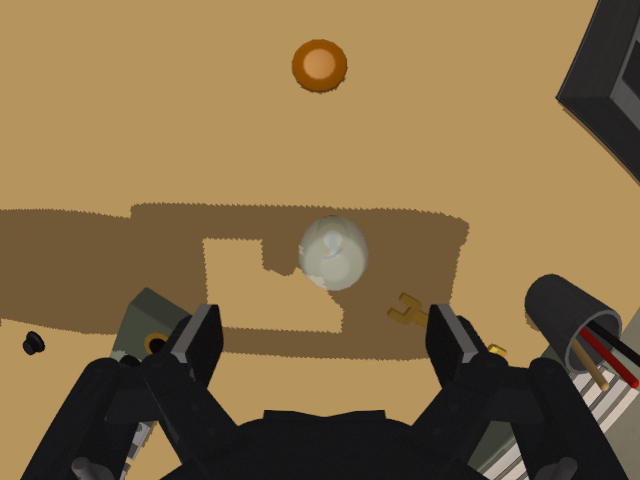

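View pics/s23.png

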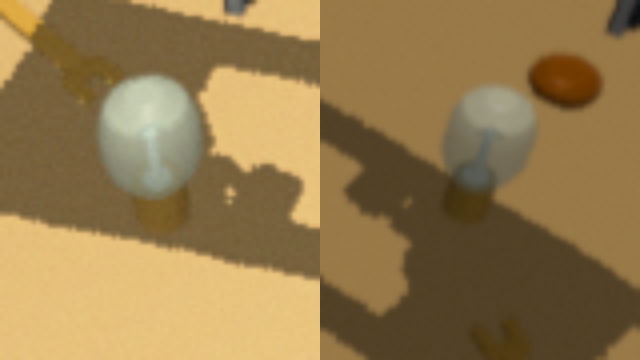

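```bash
python3 - <<'E'
from h import *
w=load("wrist"); a=load("scene"); b=load("side"); stat()
r1,r2,r3=ray(a,(462.5,184.2)),ray(b,(217.5,323.2)),ray(w,(333,255),True)
for R_ in ([r1,r2],[r1,r3],[r2,r3],[r1,r2,r3]): p,e=tri(R_); print(p.round(1),np.round(e,1))
go(p[0],p[1],28,28)
E
```

```text
t 25.62 pos [584.6 322.4 132.4] rot [82.6 90.  20.5] F [-0.4 -0.4 -0.4] gap 85.5 j [24. 21. 80. -0. 79. -3.]
[590.4 323.   50.2] [1.3 1.3]
[592.3 321.4  52.6] [1.1 1.1]
[593.  319.   45.5] [0.6 0.6]
[591.2 321.7  50.8] [1.8 1.7 1.7]
delta [0.1044, 0.0054, 0.0036, -0.0017, 0.0001, -0.0006] dist 105 turn 0 j6~ 1
```

```bash
python3 - <<'E'
from h import *
w=load("wrist"); a=load("scene"); b=load("side")
print(tri([ray(a,(541,255)),ray(b,(129,285))]), tri([ray(a,(548,238)),ray(b,(126,266))]))
print(plane(w,(333,268),60,True),plane(w,(333,262),50,True))
E
```

```text
(array([792.77342867, 363.94903016,  45.47262022]), [np.float64(0.03706075638769167), np.float64(0.037060756387595574)]) (array([790.0226937 , 359.77349467,  91.83978145]), [np.float64(0.8396417500197358), np.float64(0.8396417500195592)])
[594.1375085  315.81878675  60.        ] [594.29779036 316.00666368  50.        ]
```

Cup is 200 mm away, clear. Descend.

Call:
drive_tool(deltas=[[0, 0.02, 0.0054, 0.0036, 0, 0, 0], [0, 0.045, 0.0054, 0.0036, 0, 0, 0], [0, 0.07, 0.0054, 0.0036, 0, 0, 0], [0, 0.09, 0.0054, 0.0036, 0, 0, 0], [0, 0.104, 0.0054, 0.0036, 0, 0, 0], [0, 0.104, 0.0054, 0.0036, 0, 0, 0], [0, 0.104, 0.0054, 0.0036, 0, 0, 0], [0, 0.104, 0.0054, 0.0036, 0, 0, 0], [0, 0.104, 0.0054, 0.0036, 0, 0, 0], [0, 0.104, 0.0054, 0.0036, 0, 0, 0]])

```text
time: 26.6
tool_pos: [592.1, 323.2, 30.1]
tcp_rot: [86.2, 89.8, 24.1]
ft_force: [-0.2, -0.6, -0.3]
finger_gap: 85.3
```

```bash
python3 - <<'E'
from h import *
stat(); load("wrist","24"); b=load("side");cv2.imwrite("pics/s24.png",cv2.resize(b["frame"][230:390,140:300],None,fx=4,fy=4))
E
```

```text
t 26.6 pos [592.1 323.2  30.1] rot [86.2 89.8 24.1] F [-0.2 -0.6 -0.3] gap 85.3 j [24. 28. 82. -0. 70. -4.]
```

View pics/wrist24.png

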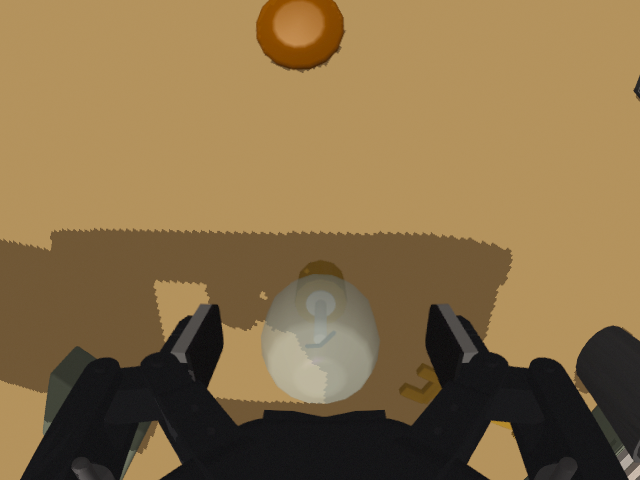

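View pics/s24.png

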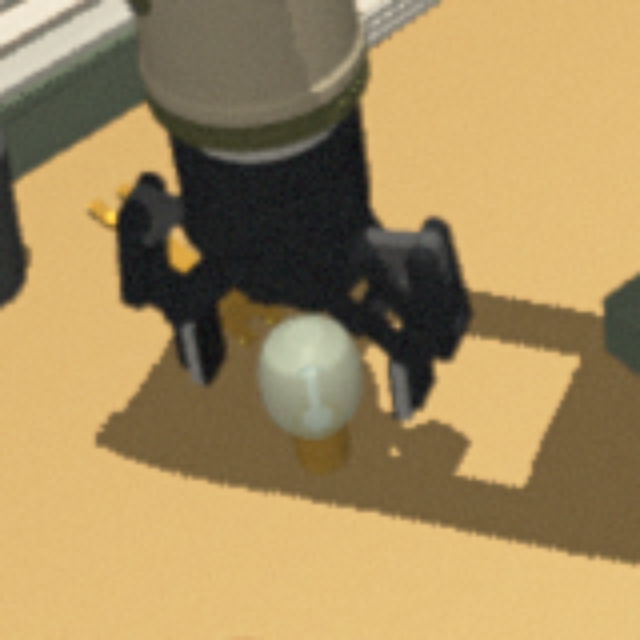

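```bash
python3 - <<'E'
from h import *
w=load("wrist"); st=sense(); stat(); T=R.from_euler('xyz',st["tcp_rot"],degrees=True)
for z in (50,52): p=plane(w,(320,339),z,True); print(p,T.inv().apply(p-st["tool_pos"]))
print(proj(w,(591.2,321.7,51),True), "foot front edge px (320,262):",plane(w,(320,262),2,True), T.inv().apply(plane(w,(320,262),4,True)-st["tool_pos"]))
E
```

```text
t 26.75 pos [591.4 322.9  29. ] rot [88.  89.9 26. ] F [-0.1 -0.6  0.6] gap 85.7 j [24. 28. 82.  0. 70. -4.]
[590.79864828 320.38931464  50.        ] [-20.98364732  -1.62162388   1.91837177]
[590.19758351 321.56863459  52.        ] [-22.98368113  -1.59632581   0.59500516]
[322.4711898  338.34485868] foot front edge px (320,262): [584.19519739 332.1593452    2.        ] [ 25.01511151  -1.98254192 -12.36912786]
```

Call:
drive_tool(deltas=[[0, 0.001, -0.0016, 0, 0, 0, 0], [0, 0.001, -0.0016, 0, 0, 0, 0], [80, 0.001, -0.0016, 0, 0, 0, 0], [110, 0.001, -0.0016, 0, 0, 0, 0], [255, 0.001, -0.0016, 0, 0, 0, 0], [255, 0.001, -0.0016, 0, 0, 0, 0], [255, 0.001, -0.0016, 0, 0, 0, 0], [255, 0.001, -0.0016, 0, 0, 0, 0], [255, 0.001, -0.0016, 0, 0, 0, 0], [255, 0.001, -0.0016, 0, 0, 0, 0]], squeeze=25)

```text
time: 27.58
tool_pos: [589.5, 321.9, 27.1]
tcp_rot: [93.2, 90.0, 31.2]
ft_force: [0.5, 0.6, 1.8]
finger_gap: 43.0
```

```bash
python3 - <<'E'
from h import *
stat(); load("wrist","25"); b=load("side");cv2.imwrite("pics/s25.png",cv2.resize(b["frame"][230:390,140:300],None,fx=4,fy=4))
E
```

```text
t 27.58 pos [589.5 321.9  27.1] rot [93.2 90.  31.2] F [0.5 0.6 1.8] gap 43.0 j [24. 28. 83.  0. 69. -4.]
```

View pics/wrist25.png

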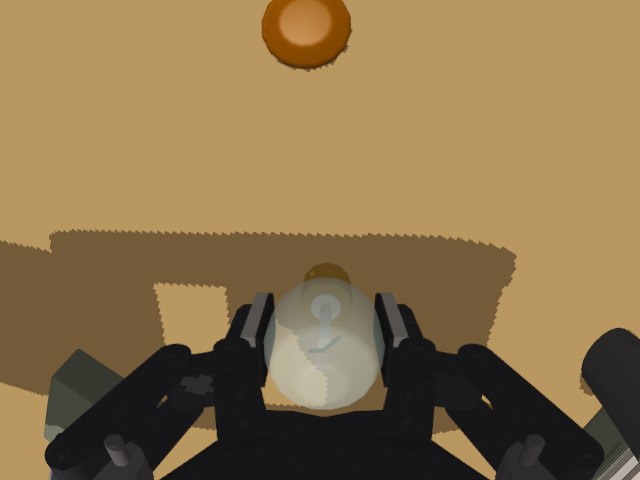

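View pics/s25.png

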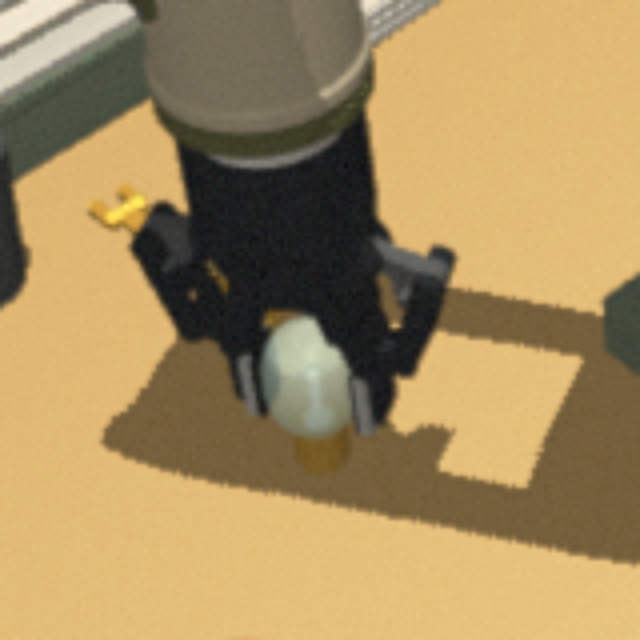

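```bash
python3 - <<'E'
from h import *
stat(); w=load("wrist"); st=sense(); T=R.from_euler('xyz',st["tcp_rot"],degrees=True)
print(T.inv().apply(plane(w,(326,264),1,True)-st["tool_pos"]),T.inv().apply(plane(w,(325,344),51,True)-st["tool_pos"]))
go(574.7,-145.3,100,-5)
E
```

```text
t 27.68 pos [589.5 321.9  27.1] rot [90.7 90.  28.7] F [1.  0.9 1.6] gap 43.3 j [24. 28. 83.  0. 69. -4.]
[ 26.11733072   0.65513991 -11.07864548] [-23.8824826    0.05972534   2.02337843]
delta [-0.0729, -0.2322, 0.4056, 0.5755, -0.0001, -0.0003] dist 473 turn 33 j6~ -9
```

Call:
drive_tool(deltas=[[255, -0.02, 0, 0, 0, 0, 0], [255, -0.05, 0, 0, 0, 0, 0], [255, -0.075, -0.01, 0.02, 0.05, 0, 0], [255, -0.075, -0.03, 0.055, 0.1, 0, 0], [255, -0.075, -0.05, 0.09, 0.18, 0, 0], [255, -0.075, -0.07, 0.125, 0.26, 0, 0], [255, -0.075, -0.09, 0.16, 0.34, 0, 0], [255, -0.075, -0.11, 0.195, 0.42, 0, 0], [255, -0.075, -0.13, 0.23, 0.5, 0, 0], [255, -0.075, -0.15, 0.265, 0.576, 0, 0]])

```text
time: 28.57
tool_pos: [580.6, 15.6, 101.9]
tcp_rot: [-95.2, 90.0, 169.5]
ft_force: [0.8, -0.1, -0.8]
finger_gap: 42.9
```

```bash
python3 - <<'E'
from h import *
stat(); load("side");stat();go(574.8,-144.1,90,-5)
E
```

```text
t 28.57 pos [580.6  15.6 101.9] rot [-95.2  90.  169.5] F [ 0.8 -0.1 -0.8] gap 42.9 j [-4. 10. 96.  0. 74.  2.]
t 28.62 pos [580.6   8.2 101.9] rot [  0.7  89.8 -95. ] F [ 0.8 -5.2 -0.6] gap 42.9 j [-4. 10. 96. -0. 74.  2.]
delta [0.0126, 0.0096, 0.1521, -0.0135, 0.0042, -0.0] dist 153 turn 1 j6~ -9
```

Call:
drive_tool(deltas=[[255, 0.003, 0.003, 0.03, -0.01, 0, 0], [255, 0.006, 0.005, 0.06, -0.0135, 0, 0], [255, 0.012, 0.008, 0.09, -0.0135, 0, 0], [255, 0.012, 0.009, 0.12, -0.0135, 0, 0], [255, 0.012, 0.0096, 0.14, -0.0135, 0, 0], [255, 0.012, 0.0096, 0.146, -0.0135, 0, 0], [255, 0.012, 0.0096, 0.148, -0.0135, 0, 0], [255, 0.012, 0.0096, 0.148, -0.0135, 0, 0], [255, 0.012, 0.0096, 0.148, -0.0135, 0, 0], [255, 0.012, 0.0096, 0.148, -0.0135, 0, 0]])

```text
time: 29.45
tool_pos: [577.9, -129.5, 90.0]
tcp_rot: [-168.3, 90.0, 97.5]
ft_force: [0.3, 0.4, -0.4]
finger_gap: 43.2
```

```bash
python3 - <<'E'
from h import *
load("side");stat();load("wrist","26");go(574.8,-144.1,40,-5)
E
```

```text
t 29.5 pos [ 577.9 -129.6   90. ] rot [-167.    90.    98.9] F [ 1.1  0.3 -0.3] gap 43.4 j [-18.  13.  95.   0.  73. -13.]
delta [0.05, -0.0021, 0.0146, 0.0145, -0.0002, 0.0] dist 52 turn 1 j6~ -9
```

View pics/wrist26.png

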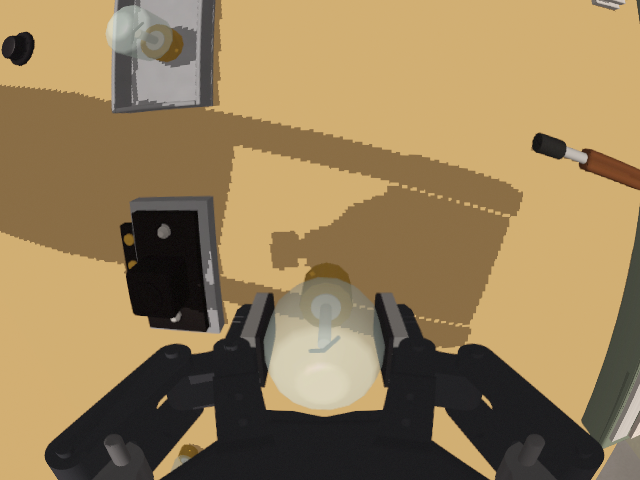

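Call:
drive_tool(deltas=[[255, 0.0, -0.002, 0.008, 0.0145, 0, 0], [255, 0.01, -0.0021, 0.0146, 0.0145, 0, 0], [255, 0.025, -0.0021, 0.0146, 0.0145, 0, 0], [255, 0.04, -0.0021, 0.0146, 0.0145, 0, 0], [255, 0.05, -0.0021, 0.0146, 0.0145, 0, 0], [255, 0.05, -0.0021, 0.0146, 0.0145, 0, 0], [255, 0.05, -0.0021, 0.0146, 0.0145, 0, 0], [255, 0.05, -0.0021, 0.0146, 0.0145, 0, 0], [255, 0.05, -0.0021, 0.0146, 0.0145, 0, 0], [255, 0.05, -0.0021, 0.0146, 0.0145, 0, 0]])

```text
time: 30.38
tool_pos: [575.4, -145.5, 41.1]
tcp_rot: [76.2, 89.9, -18.9]
ft_force: [0.6, 0.3, -0.5]
finger_gap: 42.7
```

```bash
python3 - <<'E'
from h import *
load("side");stat();w=load("wrist","27");go(574.8,-144.1,27.5,-5)
st=sense(); T=R.from_euler('xyz',st["tcp_rot"],degrees=True)
cv2.imwrite("pics/z27.png",cv2.resize(w["frame"][140:420,60:420],None,fx=2,fy=2))
E
```

```text
t 30.43 pos [ 575.3 -145.4   41. ] rot [ 76.   89.9 -19.1] F [-0.1  0.4 -0.8] gap 43.1 j [-19.  16.  96.   0.  68. -14.]
delta [0.0133, -0.0005, -0.0012, -0.0014, 0.0003, -0.0013] dist 13 turn 0 j6~ -9
```

View pics/z27.png

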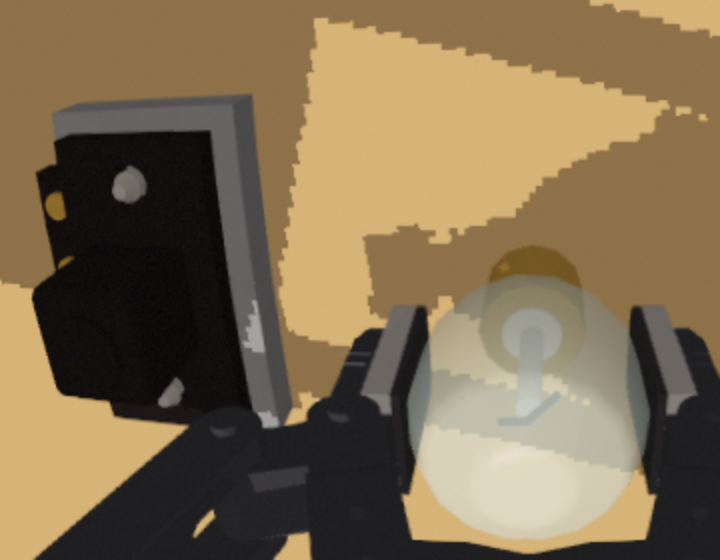

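Call:
drive_tool(deltas=[[255, 0.004, -0.0005, -0.0012, 0, 0, 0], [255, 0.007, -0.0005, -0.0012, 0, 0, 0], [255, 0.01, -0.0005, -0.0012, 0, 0, 0], [255, 0.0115, -0.0005, -0.0012, 0, 0, 0], [255, 0.0125, -0.0005, -0.0012, 0, 0, 0], [255, 0.013, -0.0005, -0.0012, 0, 0, 0], [255, 0.013, -0.0005, -0.0012, 0, 0, 0], [255, 0.013, -0.0005, -0.0012, 0, 0, 0], [255, 0.013, -0.0005, -0.0012, 0, 0, 0], [255, 0.013, -0.0005, -0.0012, 0, 0, 0]])

```text
time: 31.32
tool_pos: [574.3, -144.0, 27.1]
tcp_rot: [79.9, 90.0, -15.2]
ft_force: [-0.2, 1.3, 1.4]
finger_gap: 43.4
```

```bash
python3 - <<'E'
from h import *
load("side");stat()
E
```

```text
t 31.37 pos [ 574.3 -144.    27.1] rot [ 78.4  90.  -16.7] F [-0.8  0.1  1.3] gap 42.7 j [-19.  17.  97.   0.  66. -14.]
```

Touching. Release gently and rise.

Call:
drive_tool(deltas=[[150, 0, 0, 0, 0, 0, 0], [110, 0, 0, 0, 0, 0, 0], [80, 0, 0, 0, 0, 0, 0], [40, 0, 0, 0, 0, 0, 0], [0, 0, 0, 0, 0, 0, 0], [0, 0, 0, 0, 0, 0, 0], [0, 0, 0, 0, 0, 0, 0], [0, -0.02, 0, 0, 0, 0, 0], [0, -0.06, 0, 0, 0, 0, 0], [0, -0.1, 0, 0, 0, 0, 0]])

```text
time: 32.2
tool_pos: [572.3, -143.3, 125.8]
tcp_rot: [-103.7, 89.7, 161.2]
ft_force: [1.1, 0.0, 0.4]
finger_gap: 85.7
```

```bash
python3 - <<'E'
from h import *
load("side");load("side");stat();w=load("wrist","28"); st=sense()
E
```

```text
t 32.3 pos [ 579.1 -145.6  135.7] rot [ 76.1  89.2 -19. ] F [ 1.1 -0.8  0.8] gap 85.5 j [-19.  10.  93.   0.  77. -14.]
```

View pics/wrist28.png

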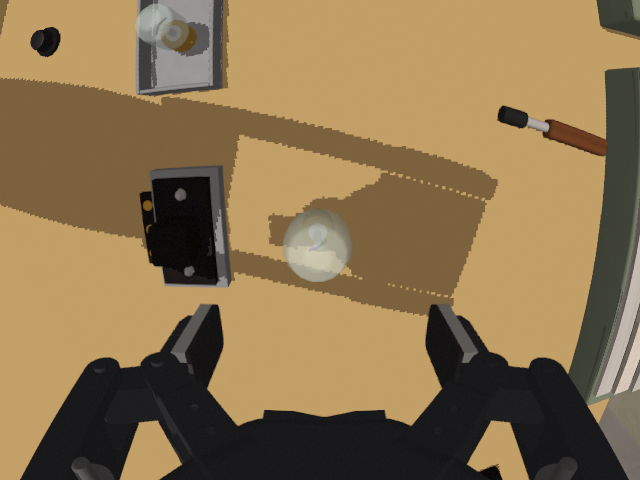

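```bash
python3 - <<'E'
from h import *
stat();w=load("wrist"); a=load("scene"); b=load("side"); f=w["frame"]
cv2.imwrite("pics/z28.png",np.hstack([cv2.resize(f[200:290,270:360],None,fx=4,fy=4),cv2.resize(b["frame"][170:260,310:400],None,fx=4,fy=4)]))
cv2.imwrite("pics/z28b.png",cv2.resize(a["frame"][170:300,170:290],None,fx=4,fy=4))
go(426,-337,140,-38)
E
```

```text
t 32.35 pos [ 577.5 -145.1  132.2] rot [ 76.4  89.5 -18.7] F [ 0.6  0.3 -0.6] gap 85.4 j [-19.  10.  93.   0.  76. -14.]
delta [-0.014, -0.1298, 0.2056, 0.5744, 0.0001, 0.0016] dist 244 turn 33 j6~ 0
```

View pics/z28.png

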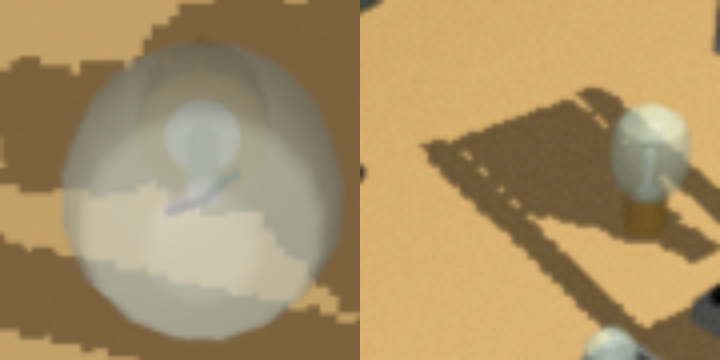

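View pics/z28b.png

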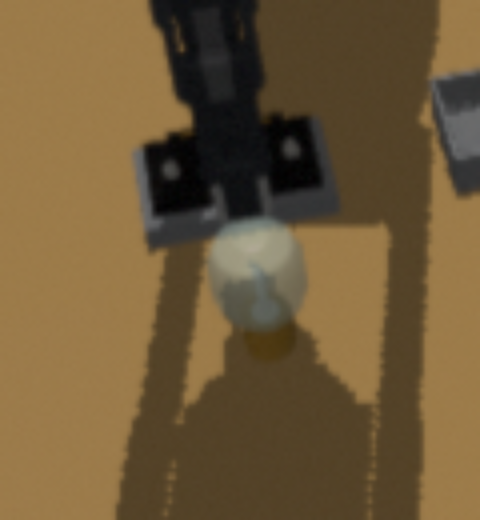

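```bash
python3 - <<'E'
from h import *
w=load("wrist","29"); stat();w=load("wrist"); a=load("scene"); b=load("side"); f=w["frame"]
r1,r2=ray(a,(234.2,237.5)),ray(b,(382.5,208))
print(tri([r1,r2]))
cv2.imwrite("pics/z29.png",cv2.resize(f[200:290,270:360],None,fx=5,fy=5))
E
```

```text
t 32.55 pos [ 573.1 -143.6  125.2] rot [-104.9   89.8  160. ] F [-0.7 -0.4 -0.9] gap 85.6 j [-19.  10.  93.   0.  76. -14.]
(array([ 573.33927704, -143.53758099,   49.13958153]), [np.float64(0.05949496824328802), np.float64(0.05949496824330162)])
```

View pics/z29.png

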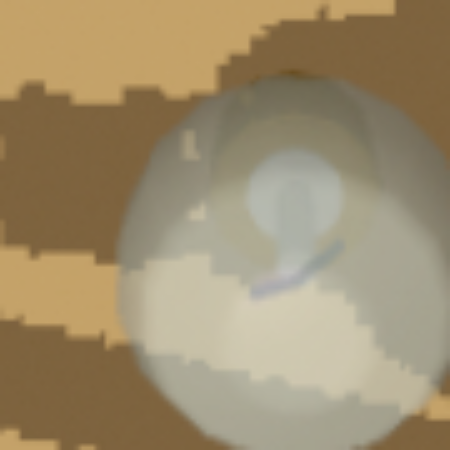

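```bash
python3 - <<'E'
from h import *
go(426,-337,120,-38)
E
```

```text
delta [0.0055, -0.1295, 0.2056, 0.5744, 0.0001, 0.0029] dist 243 turn 33 j6~ 0
```

Call:
drive_tool(deltas=[[0, 0, -0.13, 0.205, 0.574, 0, 0], [0, 0, -0.13, 0.205, 0.574, 0, 0], [0, 0, -0.13, 0.205, 0.574, 0, 0], [0, 0, -0.13, 0.205, 0.574, 0, 0], [0, 0, -0.13, 0.205, 0.574, 0, 0], [0, 0, -0.13, 0.205, 0.574, 0, 0], [0, 0, -0.13, 0.205, 0.574, 0, 0], [0, 0, -0.13, 0.205, 0.574, 0, 0], [0, 0, -0.13, 0.205, 0.574, 0, 0], [0, 0, -0.13, 0.205, 0.574, 0, 0]])

```text
time: 33.53
tool_pos: [427.1, -335.6, 126.5]
tcp_rot: [-119.6, 89.9, 112.5]
ft_force: [0.6, -0.1, -0.2]
finger_gap: 85.0
```

```bash
python3 - <<'E'
from h import *
load("side");load("side");load("side");stat();w=load("wrist","30"); stat()
E
```

```text
t 33.68 pos [ 427.3 -335.6  126.8] rot [-120.8   90.   111.4] F [-0.4  0.3  0.5] gap 85.7 j [-44.   3. 101.   0.  76.  -6.]
t 33.73 pos [ 427.3 -335.7  126.9] rot [-121.8   90.   110.4] F [-0.1  0.3 -0.6] gap 85.6 j [-44.   3. 101.   0.  76.  -6.]
```

View pics/wrist30.png

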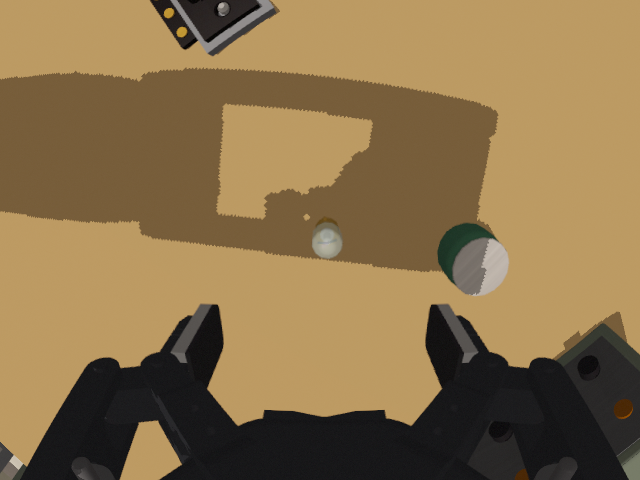

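```bash
python3 - <<'E'
from h import *
w=load("wrist"); a=load("scene"); b=load("side"); stat()
cv2.imwrite("pics/z30.png",np.hstack([cv2.resize(w["frame"][205:275,290:360],None,fx=5,fy=5),cv2.resize(a["frame"][195:245,95:145],None,fx=7,fy=7)]))
cv2.imwrite("pics/z30b.png",cv2.resize(b["frame"][150:230,440:520],None,fx=6,fy=6))
p=tri([ray(a,(76,248)),ray(w,(480,266),True)]);print("jar top",p)
print(plane(w,(327,242),33,True),plane(w,(467,246),0,True))
E
```

```text
t 33.88 pos [ 426.9 -336.2  127. ] rot [ 63.5  90.  -64.4] F [-1.   0.   0.1] gap 85.4 j [-44.   3. 101.  -0.  76.  -6.]
jar top (array([ 503.11102396, -412.70757605,   48.04977081]), [np.float64(0.9199667526947568), np.float64(0.9199667526947638)])
[ 427.99509825 -337.25720378   33.        ] [ 508.74905381 -418.66276902    0.        ]
```

View pics/z30.png

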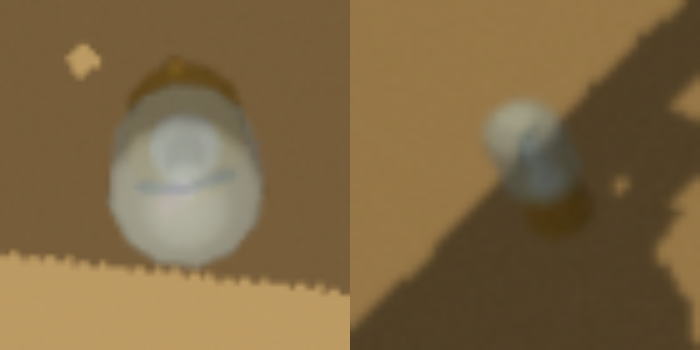

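View pics/z30b.png

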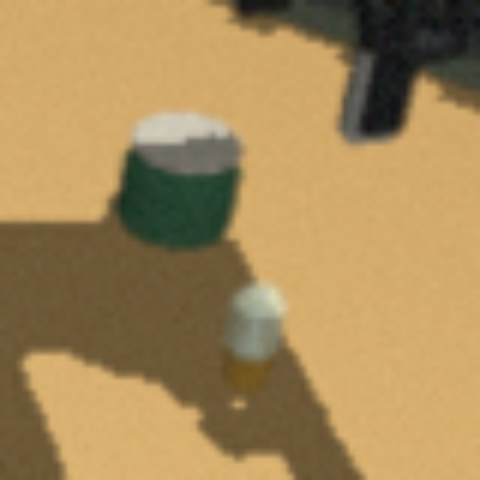

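```bash
python3 - <<'E'
from h import *
w=load("wrist"); a=load("scene"); b=load("side"); stat()
r1,r2,r3=ray(a,(121,216.4)),ray(b,(482.7,204.5)),ray(w,(327,240),True)
for R_ in ([r1,r2],[r1,r3],[r2,r3],[r1,r2,r3]): p,e=tri(R_); print(p.round(1),np.round(e,1))
go(427.7,-337,70,0)
E
```

```text
t 34.03 pos [ 426.7 -336.5  127. ] rot [116.2  90.  -11.8] F [ 0.2  0.4 -0.9] gap 85.2 j [-44.   3. 101.   0.  76.  -6.]
[ 425.2 -337.1   22.9] [0.3 0.3]
[ 427.2 -337.7   25.4] [0.9 0.9]
[ 426.3 -339.8   20.8] [0.2 0.2]
[ 425.8 -338.1   22.8] [1.1 0.7 1.4]
delta [0.057, 0.0011, -0.0002, -0.6625, -0.0, -0.0] dist 57 turn 38 j6~ -38
```

Call:
drive_tool(deltas=[[0, 0, 0.001, 0, -0.1, 0, 0], [0, 0.01, 0.001, 0, -0.2, 0, 0], [0, 0.02, 0.001, 0, -0.3, 0, 0], [0, 0.03, 0.001, 0, -0.42, 0, 0], [0, 0.04, 0.001, 0, -0.54, 0, 0], [0, 0.05, 0.001, 0, -0.6625, 0, 0], [0, 0.057, 0.001, 0, -0.6625, 0, 0], [0, 0.057, 0.001, 0, -0.6625, 0, 0], [0, 0.057, 0.001, 0, -0.6625, 0, 0], [0, 0.057, 0.001, 0, -0.6625, 0, 0]])

```text
time: 34.87
tool_pos: [427.7, -337.6, 70.6]
tcp_rot: [47.2, 90.0, -43.0]
ft_force: [0.2, -0.1, -0.3]
finger_gap: 85.5
```

```bash
python3 - <<'E'
from h import *
load("side");load("side");stat();w=load("wrist","31")
E
```

```text
t 34.97 pos [ 427.8 -337.7   70.9] rot [ 46.2  89.9 -43.9] F [-0.8 -0.3  0.6] gap 85.6 j [-44.   7. 103.  -0.  70. -44.]
```

View pics/wrist31.png

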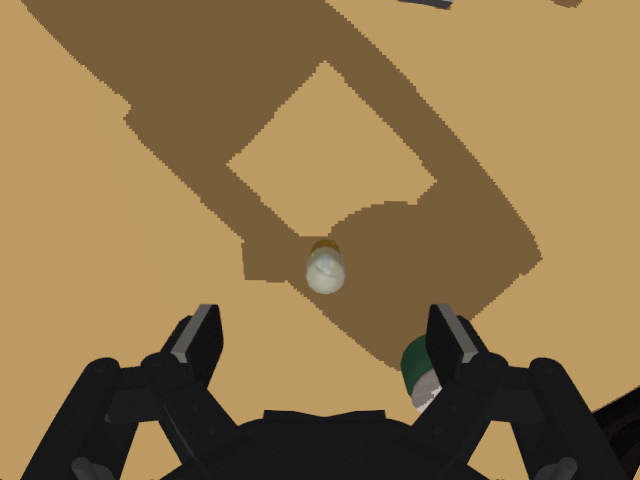

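```bash
python3 - <<'E'
from h import *
w=load("wrist");stat();print(plane(w,(325.5,271),33,True),plane(w,(325,241),4,True)); go(427.7,-338,8,0)
E
```

```text
t 35.07 pos [ 427.7 -337.6   70.7] rot [ 46.9  89.9 -43.1] F [ 0.   0.  -0.2] gap 85.2 j [-44.   7. 103.   0.  70. -44.]
[ 428.18498395 -335.57535909   33.        ] [ 428.01940356 -328.5308399     4.        ]
delta [0.0627, -0.0001, 0.0003, -0.0013, 0.0008, -0.0009] dist 63 turn 0 j6~ -38
```

Call:
drive_tool(deltas=[[0, 0.02, 0, 0, 0, 0, 0], [0, 0.04, 0, 0, 0, 0, 0], [0, 0.055, 0, 0, 0, 0, 0], [0, 0.0625, 0, 0, 0, 0, 0], [0, 0.0625, 0, 0, 0, 0, 0], [0, 0.0625, 0, 0, 0, 0, 0], [0, 0.0625, 0, 0, 0, 0, 0], [0, 0.0625, 0, 0, 0, 0, 0], [0, 0.0625, 0, 0, 0, 0, 0], [0, 0.0625, 0, 0, 0, 0, 0]])

```text
time: 35.9
tool_pos: [427.8, -337.7, 8.3]
tcp_rot: [48.3, 89.9, -41.8]
ft_force: [0.6, -0.2, 0.9]
finger_gap: 85.6
```

Call:
drive_tool(deltas=[[120, 0, 0, 0, 0, 0, 0], [160, 0, 0, 0, 0, 0, 0], [255, 0, 0, 0, 0, 0, 0], [255, 0, 0, 0, 0, 0, 0], [255, 0, 0, 0, 0, 0, 0], [255, 0, 0, 0, 0, 0, 0], [255, 0, 0, 0, 0, 0, 0], [255, 0, 0, 0, 0, 0, 0], [255, 0, 0, 0, 0, 0, 0], [255, 0, 0, 0, 0, 0, 0]], squeeze=22)

```text
time: 36.73
tool_pos: [427.3, -337.2, 7.4]
tcp_rot: [-133.6, 90.0, 136.4]
ft_force: [-0.3, -0.3, 1.5]
finger_gap: 20.1
```

```bash
python3 - <<'E'
from h import *
stat();w=load("wrist","32");stat();st=sense(); T=R.from_euler('xyz',st["tcp_rot"],degrees=True)
E
```

```text
t 36.73 pos [ 427.3 -337.2    7.4] rot [-133.6   90.   136.4] F [-0.3 -0.3  1.5] gap 20.1 j [-44.  12. 105.  -0.  63. -44.]
t 36.78 pos [ 427.3 -337.3    7.5] rot [-130.8   90.   139.1] F [-0.1 -0.  -0.2] gap 19.8 j [-44.  12. 105.  -0.  63. -44.]
```

View pics/wrist32.png

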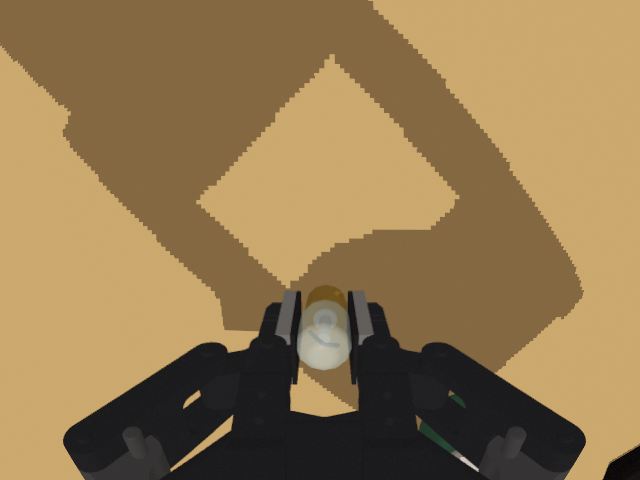

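```bash
python3 - <<'E'
from h import *
w=load("wrist");stat();st=sense(); T=R.from_euler('xyz',st["tcp_rot"],degrees=True)
for u,z in (((324.5,286),1),((324.5,334),28)): print(T.inv().apply(plane(w,u,z,True)-st["tool_pos"]))
go(601,150,130,-5)
E
```

```text
t 36.83 pos [ 427.3 -337.3    7.5] rot [-109.9   90.   160.1] F [-0.2  1.3  0.3] gap 19.9 j [-44.  12. 105.  -0.  63. -44.]
[ 6.47637357 -0.19231711 -8.24449172]
[-20.52380003  -0.21270332  -0.25069652]
delta [-0.1225, 0.1735, -0.4873, 0.087, -0.0, 0.0001] dist 532 turn 5 j6~ 19
```

Call:
drive_tool(deltas=[[255, -0.03, 0, 0, 0, 0, 0], [255, -0.07, 0, 0, 0, 0, 0], [255, -0.11, 0, 0, 0, 0, 0], [255, -0.122, 0.012, -0.03, 0.087, 0, 0], [255, -0.122, 0.024, -0.065, 0.087, 0, 0], [255, -0.122, 0.036, -0.1, 0.087, 0, 0], [255, -0.122, 0.048, -0.135, 0.087, 0, 0], [255, -0.122, 0.06, -0.17, 0.087, 0, 0], [255, -0.122, 0.073, -0.205, 0.087, 0, 0], [255, -0.122, 0.085, -0.24, 0.087, 0, 0]])

```text
time: 37.67
tool_pos: [512.8, -95.6, 129.7]
tcp_rot: [84.0, 90.0, -11.0]
ft_force: [-0.4, -0.8, -0.5]
finger_gap: 19.4
```

```bash
python3 - <<'E'
from h import *
stat(); load("side");stat(); go(601,150.4,110,-5)
E
```

```text
t 37.67 pos [512.8 -95.6 129.7] rot [ 84.  90. -11.] F [-0.4 -0.8 -0.5] gap 19.4 j [-16.  -1. 104.   0.  76. -11.]
t 37.72 pos [514.4 -89.6 129.7] rot [160.1  89.8  65.2] F [-0.1  5.1 -0.4] gap 20.1 j [-16.  -0. 104.   0.  76. -11.]
delta [0.0207, 0.066, -0.2464, 0.0026, -0.0038, -0.0014] dist 256 turn 0 j6~ 19
```

Call:
drive_tool(deltas=[[255, 0, 0.01, -0.035, 0, 0, 0], [255, 0, 0.02, -0.07, 0, 0, 0], [255, 0, 0.03, -0.105, 0, 0, 0], [255, 0.005, 0.04, -0.14, 0, 0, 0], [255, 0.01, 0.05, -0.175, 0, 0, 0], [255, 0.015, 0.058, -0.21, 0, 0, 0], [255, 0.02, 0.064, -0.235, 0, 0, 0], [255, 0.02, 0.066, -0.242, 0, 0, 0], [255, 0.02, 0.066, -0.242, 0, 0, 0], [255, 0.02, 0.066, -0.242, 0, 0, 0]])

```text
time: 38.55
tool_pos: [599.1, 137.5, 109.3]
tcp_rot: [-36.0, 90.0, -131.0]
ft_force: [-0.4, 0.0, 0.0]
finger_gap: 19.9
```

```bash
python3 - <<'E'
from h import *
load("side");load("side");stat(); go(601,150.4,20,-5); load("wrist","33")
E
```

```text
t 38.65 pos [599.2 136.5 109.7] rot [  7.4  90.  -87.7] F [-0.6 -0.4 -0.2] gap 19.5 j [ 8. 15. 90. -0. 75. 13.]
delta [0.0897, 0.0006, -0.014, -0.0011, 0.0005, -0.0001] dist 91 turn 0 j6~ 19
```

View pics/wrist33.png

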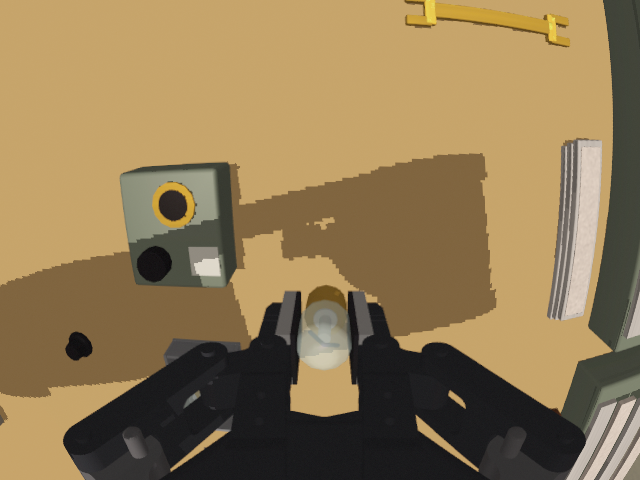

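Call:
drive_tool(deltas=[[255, 0.01, 0, -0.008, 0, 0, 0], [255, 0.03, 0.0006, -0.014, 0, 0, 0], [255, 0.06, 0.0006, -0.014, 0, 0, 0], [255, 0.08, 0.0006, -0.014, 0, 0, 0], [255, 0.09, 0.0006, -0.014, 0, 0, 0], [255, 0.09, 0.0006, -0.014, 0, 0, 0], [255, 0.09, 0.0006, -0.014, 0, 0, 0], [255, 0.09, 0.0006, -0.014, 0, 0, 0], [255, 0.09, 0.0006, -0.014, 0, 0, 0], [255, 0.09, 0.0006, -0.014, 0, 0, 0]])

```text
time: 39.53
tool_pos: [602.5, 152.1, 21.4]
tcp_rot: [105.2, 89.8, 10.2]
ft_force: [0.5, -0.1, -0.2]
finger_gap: 20.1
```

```bash
python3 - <<'E'
from h import *
load("side");load("side");stat(); go(601,150.4,7.6,-5)
E
```

```text
t 39.63 pos [601.9 152.1  20.7] rot [104.4  89.9   9.4] F [0.9 0.1 0.2] gap 20.1 j [ 9. 21. 92. -0. 66. 14.]
delta [0.0131, -0.0008, 0.0017, -0.0001, -0.0005, -0.0019] dist 13 turn 0 j6~ 19
```

Call:
drive_tool(deltas=[[255, 0.004, 0, 0.0017, 0, 0, 0], [255, 0.007, 0, 0.0017, 0, 0, 0], [255, 0.01, 0, 0.0017, 0, 0, 0], [255, 0.0115, 0, 0.0017, 0, 0, 0], [255, 0.0125, 0, 0.0017, 0, 0, 0], [255, 0.013, 0, 0.0017, 0, 0, 0], [255, 0.013, 0, 0.0017, 0, 0, 0], [255, 0.013, 0, 0.0017, 0, 0, 0], [255, 0.013, 0, 0.0017, 0, 0, 0], [255, 0.013, 0, 0.0017, 0, 0, 0]])

```text
time: 40.47
tool_pos: [600.9, 150.2, 7.1]
tcp_rot: [-68.9, 90.0, -163.9]
ft_force: [-4.0, -0.8, 8.2]
finger_gap: 19.9
```

```bash
python3 - <<'E'
from h import *
stat();load("side");stat();go(601,150.4,7.6,-5)
E
```

```text
t 40.47 pos [600.9 150.2   7.1] rot [ -68.9   90.  -163.9] F [-4.  -0.8  8.2] gap 19.9 j [ 9. 22. 92. -0. 65. 14.]
t 40.52 pos [600.9 150.2   7.1] rot [ -68.7   90.  -163.7] F [-3.4 -0.9  8.4] gap 20.0 j [ 9. 22. 92. -0. 65. 14.]
delta [-0.0005, 0.0001, -0.0002, 0.0, 0.0001, 0.0003] dist 1 turn 0 j6~ 19
```

Position is right and it's seated; ease 0.3 mm, part-open, rise.

Call:
drive_tool(deltas=[[255, -0.0004, 0, 0, 0, 0, 0], [255, -0.0004, 0, 0, 0, 0, 0], [190, -0.0004, 0, 0, 0, 0, 0], [160, -0.0004, 0, 0, 0, 0, 0], [130, -0.0004, 0, 0, 0, 0, 0], [130, -0.0004, 0, 0, 0, 0, 0], [130, -0.0004, 0, 0, 0, 0, 0], [130, -0.015, 0, 0, 0, 0, 0], [130, -0.05, 0, 0, 0, 0, 0], [130, -0.09, 0, 0, 0, 0, 0]])

```text
time: 41.35
tool_pos: [598.4, 149.8, 95.2]
tcp_rot: [-75.7, 89.6, -170.7]
ft_force: [1.8, -1.2, 1.4]
finger_gap: 41.9
```

Call:
drive_tool(deltas=[[60, -0.02, -0.02, 0.02, 0, 0, 0], [0, -0.05, -0.05, 0.05, 0, 0, 0], [0, -0.08, -0.06, 0.07, 0, 0, 0], [0, -0.1, -0.06, 0.08, 0, 0, 0], [0, -0.1, -0.06, 0.08, 0, 0, 0], [0, -0.1, -0.06, 0.08, 0, 0, 0], [0, -0.1, -0.06, 0.08, 0, 0, 0], [0, -0.1, -0.06, 0.08, 0, 0, 0], [0, -0.1, -0.06, 0.08, 0, 0, 0], [0, -0.1, -0.06, 0.08, 0, 0, 0]])

```text
time: 42.18
tool_pos: [533.5, 76.2, 195.1]
tcp_rot: [-84.4, 89.9, -179.4]
ft_force: [-0.5, 0.2, -0.5]
finger_gap: 85.3
```

```bash
python3 - <<'E'
from h import *
load("side","34");load("scene","34");load("side");stat();load("wrist","34")
E
```

```text
t 42.33 pos [533.9  76.  195.7] rot [-85.4  89.9 179.6] F [0.5 0.9 1. ] gap 85.2 j [ 3. -1. 98.  0. 83.  8.]
```

View pics/wrist34.png

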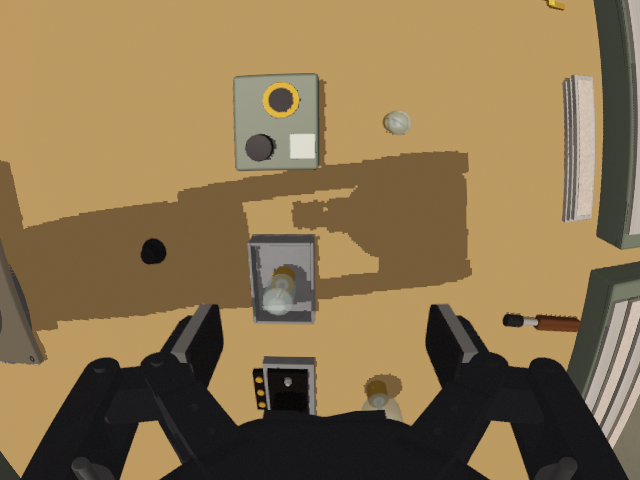

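View pics/side34.png

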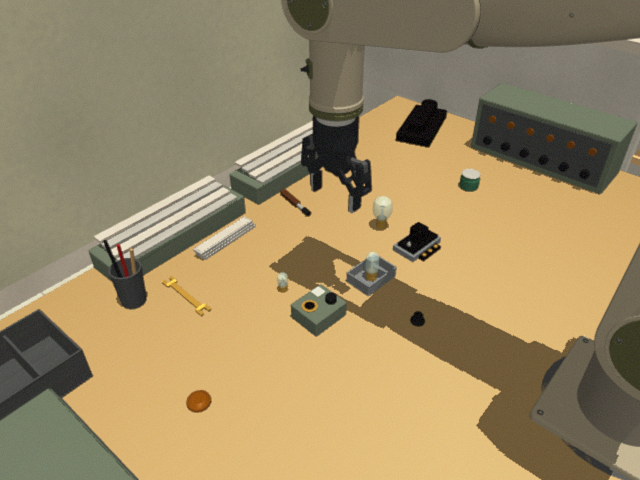

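View pics/scene34.png

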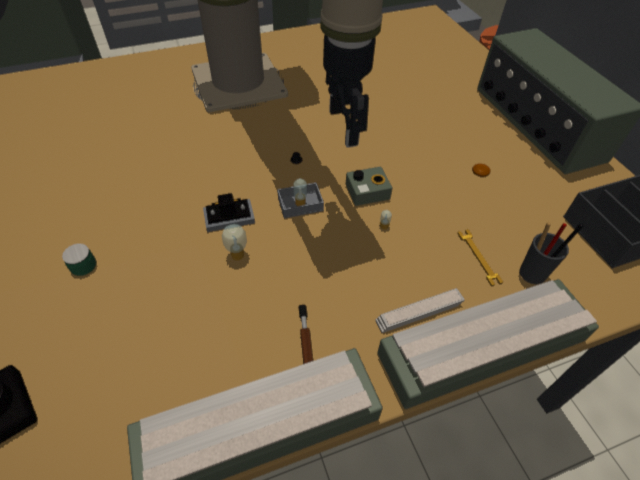

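```bash
python3 - <<'E'
from h import *
w=load("wrist"); a=load("scene"); b=load("side"); stat()
t=np.mean([plane(w,u,36,True) for u in [(235.5,77),(318,74),(319.5,169),(236.5,170)]],0)
n=np.mean([plane(w,u,26,True) for u in [(249,236),(314,236),(315,322),(254,322.5)]],0)
s=plane(w,(398,122),28,True); print("tester",t,"tin",n,"small",s)
X=np.array([np.cos(np.radians(-5)),np.sin(np.radians(-5))]);Y=np.array([-X[1],X[0]])
d=(s-t)[:2]; print("small rel tester",d@X,d@Y)
def gl(s,roi,name):
    x,y,X,Y_=roi; cv2.imwrite(name,cv2.resize(s["frame"][y:Y_,x:X],None,fx=6,fy=6,interpolation=cv2.INTER_CUBIC))
gl(w,(370,100,425,145),"pics/f1.png"); 
A=cv2.resize(a["frame"][195:245,365:415],None,fx=7,fy=7);B=cv2.resize(b["frame"][260:310,260:310],None,fx=7,fy=7); cv2.imwrite("pics/f2.png",np.hstack([A,B]))
E
```

```text
t 42.53 pos [534.2  75.8 196.4] rot [-92.2  90.  172.8] F [-0.1  0.5 -0.3] gap 85.4 j [ 3. -1. 98.  0. 83.  8.]
tester [502.12762342 158.27854356  36.        ] tin [489.32138746  14.8244479   26.        ] small [601.78061158 150.34111273  28.        ]
small rel tester 99.96557112771525 0.7781036914532531
```

View pics/f2.png

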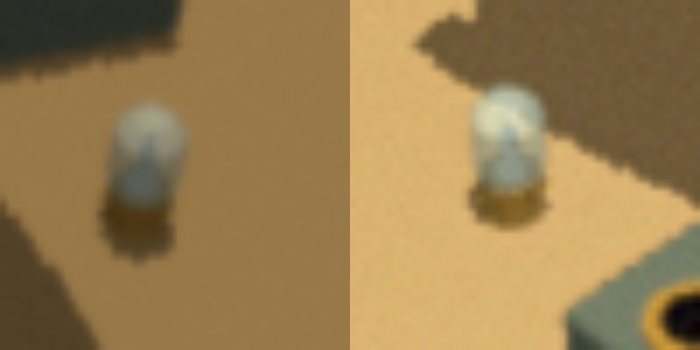

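View pics/f1.png

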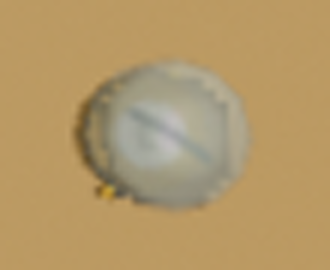

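```bash
python3 - <<'E'
from h import *
w=load("wrist"); f=w["frame"]
cv2.imwrite("pics/f3.png",cv2.resize(f[225:335,230:335],None,fx=5,fy=5,interpolation=cv2.INTER_CUBIC))
E
```

```text
(no output)
```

View pics/f3.png

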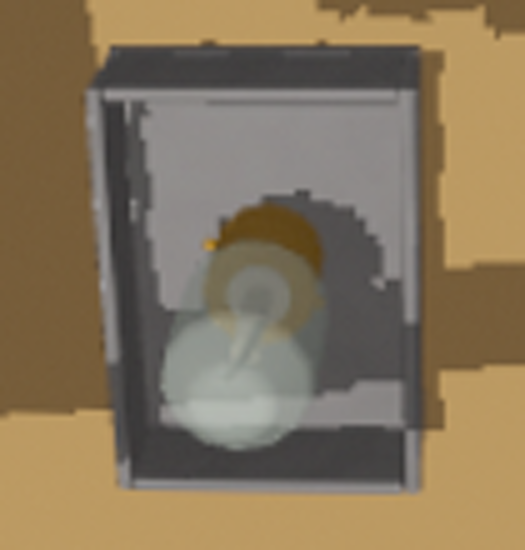

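```bash
python3 - <<'E'
from h import *
w=load("wrist"); a=load("scene"); b=load("side")
C=[plane(w,(230+x/5,225+y/5),26,True) for x,y in [(88,90),(418,90),(420,490),(122,488)]]
print(np.round(C,1).tolist(),np.mean(C,0),[np.linalg.norm(C[i]-C[i-1]) for i in range(4)])
A=cv2.resize(a["frame"][215:270,205:265],None,fx=6,fy=6);B=cv2.resize(b["frame"][185:240,350:410],None,fx=6,fy=6); cv2.imwrite("pics/f4.png",np.hstack([A,B]))
go(565,-200,200,-5)
E
```

```text
[[462.5, 54.8, 26.0], [522.1, 49.6, 26.0], [514.3, -32.6, 26.0], [455.5, -28.1, 26.0]] [488.5834879  10.9417471  26.       ] [np.float64(83.15332761284705), np.float64(59.77813373241235), np.float64(82.55349195141588), np.float64(59.044120266357815)]
delta [-0.0035, 0.0547, 0.272, -0.0, -0.0, -0.0] dist 277 turn 0 j6~ -14
```

View pics/f4.png

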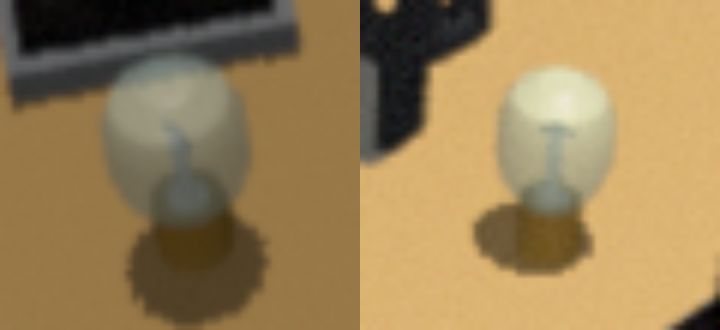

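Call:
drive_tool(deltas=[[0, -0.004, 0.05, 0.27, 0, 0, 0], [0, -0.004, 0.05, 0.27, 0, 0, 0], [0, -0.004, 0.05, 0.27, 0, 0, 0], [0, -0.004, 0.05, 0.27, 0, 0, 0], [0, -0.004, 0.05, 0.27, 0, 0, 0], [0, -0.004, 0.05, 0.27, 0, 0, 0], [0, -0.004, 0.05, 0.27, 0, 0, 0], [0, -0.004, 0.05, 0.27, 0, 0, 0], [0, -0.004, 0.05, 0.27, 0, 0, 0], [0, -0.004, 0.05, 0.27, 0, 0, 0]])

```text
time: 43.57
tool_pos: [560.3, -197.2, 200.3]
tcp_rot: [-148.8, 90.0, 116.2]
ft_force: [-0.0, -1.7, 0.4]
finger_gap: 85.5
```

```bash
python3 - <<'E'
from h import *
for i in range(4): load("side")
stat(); w=load("wrist","35"); cv2.imwrite("pics/f5.png",cv2.resize(w["frame"][90:250,200:400],None,fx=4,fy=3.75,interpolation=cv2.INTER_CUBIC))
E
```

```text
t 43.77 pos [ 560.6 -196.3  200.6] rot [149.7  90.   54.8] F [-0.4 -0.4  0.5] gap 85.3 j [-24.   7.  89.   0.  84. -19.]
```

View pics/f5.png

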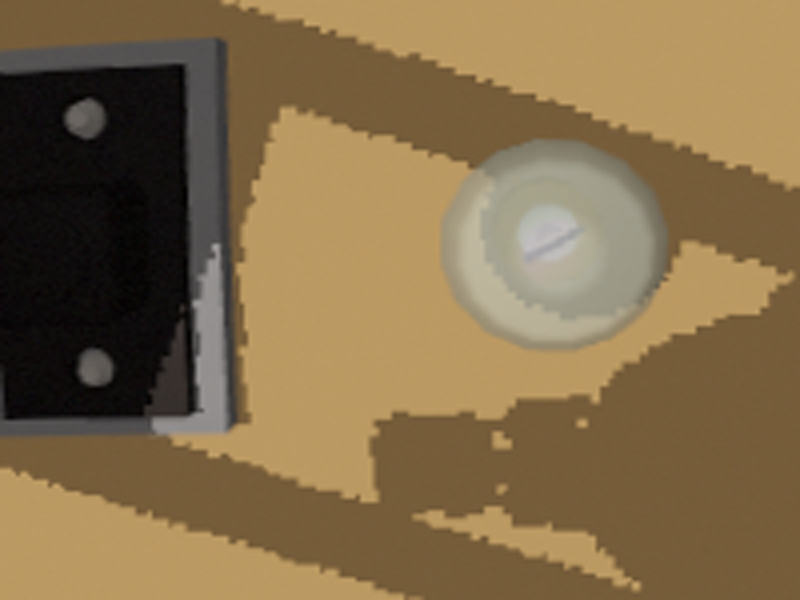

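```bash
python3 - <<'E'
from h import *
w=load("wrist"); 
g=plane(w,(338.75,155.3),51,True); p,q=plane(w,(220.5,120.9),28,True),plane(w,(223.25,187.9),28,True); m=(p+q)/2
d=p-q; print(g,m,np.linalg.norm(d),np.degrees(np.arctan2(d[1],d[0])))
X=np.array([np.cos(np.radians(-5)),np.sin(np.radians(-5))]);Y=np.array([-X[1],X[0]]); e=(g-m)[:2]; print(e@X,e@Y); stat()
E
```

```text
[ 576.19443368 -145.04990063   51.        ] [ 476.24212236 -136.13905943   28.        ] 59.0308617003537 84.91617765983916
100.34859358854051 -0.1655148251056085
t 43.87 pos [ 560.6 -196.6  200.6] rot [ 80.3  90.  -14.6] F [-0.   0.2 -0.5] gap 85.4 j [-24.   7.  89.   0.  84. -19.]
```

All within about 1 mm and the gripper is clear of everything. Handing in.

```bash
python3 -c "
from bench import hand_in
print(hand_in())"
```

```text
the job is handed in; nothing more can be done
None
```

The job is done in the order asked and handed in at about 44 s on the robot's clock, with the gripper empty and 200 mm up.

- **Cap:** it is on the socket with both pins showing through. It seated at the height expected for a flange flat on the base, with about 6 N of contact.
- **Tin:** it was last measured at (488.6, 10.9) mm. The midpoint worked out from the socket and tester was (488.2, 11.0). The medium bulb stands upright in the tin, near the middle.
- **Large bulb:** upright, 100.3 mm behind the socket centre and 0.2 mm off the line.
- **Small bulb:** upright, 100.0 mm behind the tester centre and 0.8 mm off the line.
- **Left alone:** the gripper never touched the spanner, extractor or strip holders. In the last overview pictures they look unmoved, but I did not measure them.

Two checks disagreed:

- **Tin:** one reading put it about 4 mm off in y. I had picked the outer wall instead of the rim, and a zoomed re-measurement agreed with the value above.
- **Large bulb:** the fixed cameras placed it about 2 mm from the wrist camera and arm values, which is within their stated calibration error.

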